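# Pin a tray blank down in the carving cradle with the mallet

### The arm

A 6-joint arm with a two-finger parallel gripper is mounted at the origin on the work surface. World frame = base frame: x ahead of the robot, y to its left, z up, the work surface at z = 0. Lengths are in m, angles in degrees, forces in N, time in s.
With the tool pointing down it reaches from about 0.4 to 0.825 m from the base axis. Payload 7 kg.
Tool frame: the origin (TCP) lies at the very end of the fingers, on their centre line; the grasp point (between the pads) lies hold_point_z behind it (hold_point_z is the distance from the TCP to the grasp point, in m); z points along the fingers, y is the direction in which the jaws open and shut (so a half turn about z gives the same grasp; the last joint's range is limited). The gripper opens to 88 mm and grips with 3 to 60 N. Pads are 19 mm wide; open, the fingers measure 130 mm over their backs; the gripper's body (78 mm by 193 mm) begins 47 mm behind the grasp point.
Start: joints at [84.918, 20.546, 0.682, 0, -70.136, -16.507], TCP at [0.248, 0.628, 0.227] pointing down, gripper open.
Joint ranges: [-176.03, 176.03], [-82.01, 121.73], [-58.28, 71.71], [-173.87, 95.51], [-174.79, -0.11], [-173.66, 173.66]. Speed limits (degrees/s): [136.94, 136.94, 172.46, 180, 180, 180].

### API

Orientations are given as [roll, pitch, yaw] about the fixed x, y, z axes, in that order (R = Rz(yaw) Ry(pitch) Rx(roll)).
In Python, from plant import get_obs, snapshot, close_job, hold_point_z gives the robot as it stands. The module is installed in compiled form; this text tells all that it offers.
- The arm moves only by the tool jog_arm, never from a script. Its argument "commands" is a list of rows, each a list of 4 numbers: the shift along the world's x, y, z in mm, then the turn about the world's z in degrees. In form: [[x, y, z, turn], ...]. A call has exactly 10 rows; each row shifts and turns the commanded pose from where the row before left it; what a row does not reach is not made up. A row lasts 1/12 s, in which the tool goes at most 41.7 mm and 7.16 degrees, less where a joint would pass 70% of its speed; a pose out of reach is approached as far as the arm can. A call is refused whole if a number of a shift passes 41.7 or a number of a turn 7.16, either way. A call with a gripper value outside its range is refused whole. "fingers" is the finger opening in mm, from 0 to 87.6, set as the call begins (left out, the last holds). The fingers move at their own pace and stop on an object; the grip force is fixed at half the most. Time passes only in rows, so rows that do not move let the fingers close, or fill a call up. It gives the time, the measured TCP pose, the force and the opening at its end, in the units of the state.
- get_obs(): the state, without advancing time (a new reading comes with each control period).
- snapshot(name): name is "scene" or "top"; returns a dict with "image" (384x512x3 uint8, red, green, blue), "fov_y" (degrees; the focal length in pixels is half the picture's height over the tangent of half this angle, whatever the lens; pixels are square), "cx", "cy" (the principal point, pixels), "dist_coeffs" ([k1, k2, p1, p2, k3] as OpenCV has them; the pictures are not rectified), "rvec" (rotation vector, rad) and "tvec" (3), from world to camera coordinates, as OpenCV has them. Camera axes: x right, y down, z forward; pixel columns grow to the right and rows downward; lengths in m; the calibration is good to about 2 mm. A picture is of the moment at which its call begins. There is no depth.
- close_job(): hands the job in, once; it reports no verdict.
The state is a dict: "clock": time; "joint_pos": joint angles; "qvel": joint speeds; "tau": joint torques, N m; "tool_pos": TCP position; "orientation": TCP orientation; "force": force on the tool from outside, world axes, zero at the start; "moment": the same for the moment, N m; "opening": finger opening in m.
Only numpy, scipy, OpenCV 4.12 (cv2) and the standard library are available. Lean on these libraries where they do the work, as an engineer would, in place of code of your own. Each camera call takes 0.05 s, during which the arm holds its last target.

### The job

Press the wooden tray blank fully down in its carving cradle, then take the mallet by its handle and, with brisk blows of its face square on each pin's head, drive the three sprung pins fully home: first the slanted one in front, then the left upright one, then the right one. Do not touch the pins or their blocks with the gripper or arm, leave the jar, bowl, gouge and tool rack where they are, and finally stand the mallet back on the bench on the striking face it stood on, and let go.

Things in the scene. Friction and masses are not known exactly. Their poses are not given: they have to be found in the camera images.
- cradle: Fixed plywood carving cradle 250 (x) x 360 (y) x 30 mm high, screwed to the bench. Origin on the bench surface, 5 mm beyond the board's centre in x; its x points roughly away from the robot, y to the left, yaw within 0.15 rad. A 30 mm high back stop strip stands on its far part.
- blank (a joint): Joint: how far the tray blank has been pressed down, m. 0 = 14 mm proud, 0.014 = fully seated on the baseboard; starts between 0 and 0.006. It slides straight down only (no tipping), a stiff fit: about 10 N, then it stops hard; it stays where it is left.
- blank_top (a point): Centre of the tray blank, at the height of its rim top (moves with the blank). The blank is a pale wooden tray with rounded corners, 130 (cradle x) x 200 (cradle y) x 40 mm high, walls 17 mm thick; the floor of its hollow is 24 mm below this point. Rim top 70 mm above the bench when seated.
- front_pin_top (a point): Centre of the flat striking face of the slanted front pin's head. z axis = pin axis, pointing out of the head; drive the head along -z. Head: steel disc, 64 mm diameter, 14 mm thick. Stands before the blank's near long side, leaning 35 degrees from vertical, head towards the robot: it is driven down and away from the robot. Face centre 114 mm above the bench when raised, 91 mm when home.
- left_pin_top (a point): Centre of the flat striking face of the left upright pin's head. z axis = pin axis, pointing out of the head; drive the head along -z. Head: steel disc, 64 mm diameter, 14 mm thick. Vertical, at the blank's left (+y) end. Face 112 mm above the bench when raised, 84 mm when home.
- right_pin_top (a point): Centre of the flat striking face of the right upright pin's head. z axis = pin axis, pointing out of the head; drive the head along -z. Head: steel disc, 64 mm diameter, 14 mm thick. Vertical, at the blank's right (-y) end. Face 112 mm above the bench when raised, 84 mm when home.
- front_pin (a joint): Joint: how far the slanted front pin has been driven into its block, m. 0 = fully raised, 0.028 = fully home (head resting on its block); starts between 0 and 0.006. A spring catch resists with about 6 to 7 N plus 25 N per m/s; the pin stays where it is left.
- left_pin (a joint): Joint: how far the left upright pin has been driven into its block, m. 0 = fully raised, 0.028 = fully home (head resting on its block); starts between 0 and 0.006. A spring catch resists with about 6 to 7 N plus 25 N per m/s; the pin stays where it is left.
- right_pin (a joint): Joint: how far the right upright pin has been driven into its block, m. 0 = fully raised, 0.028 = fully home (head resting on its block); starts between 0 and 0.006. A spring catch resists with about 6 to 7 N plus 25 N per m/s; the pin stays where it is left.
- front_post: Fixed slanted wooden block, 60 x 64 x 60 mm, carrying the slanted front pin; origin on the cradle board's top (30 mm above the bench), under the block. Its x axis points away from the robot, the pin leans to its -x.
- left_post: Fixed wooden block 70 (x) x 44 (y) x 40 mm high on the cradle, carrying the left upright pin; origin centre of its underside, 30 mm above the bench.
- right_post: Fixed wooden block, same as the left one, carrying the right upright pin.
- mallet: Wooden mallet, 0.36 to 0.56 kg, standing on a striking face left or right of the cradle. Origin = centre of that lower face, z up through the head, handle to its -x. Head 65 (x) x 60 (y) x 110 (z) mm. Handle: level bar 26 mm wide (y), 34 mm high, axis 55 mm above the lower face, from x = -32 to -182 mm. Grip it at 40 to 60 N close behind the head (x about -55 mm), or blows twist it in the fingers.
- jar: Bystander: amber glass jar with steel cap, 66 mm diameter, 115 mm high, about 0.4 kg, standing on the side of the cradle where the mallet is not. Origin centre of its underside.
- bowl: Bystander: dark wooden bowl, 110 mm across, 50 mm high, on the bench to the left of the cradle's far half. Origin centre of its underside.
- rack: Bystander: loose dark wooden block 60 (x) x 180 (y) x 60 mm high holding four upright gouges with wooden handles, overall 168 mm high, standing on the bench just beyond the cradle, towards its right. Origin centre of its underside.
- gouge: Bystander: gouge lying on the bench between robot and cradle, 200 mm long along its x, wooden handle 24 mm thick to -x, steel blade to +x. Origin on the bench near its middle.
Not all that is in view belongs to the job. What is shaped like the mallet but purple or turquoise is not meant.

How it is judged:
By the outcome, as a careful person would: the job done as asked, in the order asked, and still so for the second after the job is handed in, with the robot touching nothing.
It also fails if it takes over 67 s, if anything falls off the work surface, if the arm or the gripper's body presses on something with over 40 N, if the wrist force passes 120 N, or if a joint passes its speed limit or range.

## Working session

There is one attempt and no reset: what is moved stays moved. The work goes in short steps, Python scripts to look and compute and a tool call to move; the robot and the scene stay as the last step left them, time stands still between calls to the robot, and variables do not carry over. Pictures are saved under pics/ and viewed, and the job is handed in when it is done.

Besides the shell and the picture viewer there is one more tool, called after "Call:" as name(argument=value, ...), one argument or row to a line, values as JSON. jog_arm: Moves the arm, as the interface text tells. Its arguments: {"type":"object","properties":{"commands":{"type":"array","items":{"type":"array","items":{"type":"number"}}},"fingers":{"type":"number"}},"required":["commands"]}

```bash
ls; mkdir -p pics
python3 - <<'E'
from plant import get_obs, snapshot, hold_point_z
import cv2,pickle
print(hold_point_z); print(get_obs())
for n in("scene","top"):
    s=snapshot(n); cv2.imwrite(f"pics/{n}0.png",cv2.resize(s["image"][:,:,::-1],(800,600),interpolation=cv2.INTER_CUBIC))
    pickle.dump(s,open(f"{n}0.pkl","wb")); print({k:v for k,v in s.items() if k!="image"})
E
```

```text
pics
0.0188
{'clock': 0.0, 'joint_pos': array([ 8.49161918e+01,  2.05917110e+01,  6.34932373e-01, -1.95683057e-02,
       -7.01350397e+01, -1.65061868e+01]), 'qvel': array([-0.02132807, -0.00744206,  0.08297135,  0.01826127,  0.07122553,
       -0.01585525]), 'tau': array([-2.39096429e-03, -5.82713592e+01,  2.93059856e+01,  6.99760705e+00,
        6.95106952e-03, -1.64217281e-04]), 'tool_pos': array([0.24823214, 0.62719   , 0.2256301 ]), 'orientation': array([ 1.79906739e+02, -8.45237808e-03, -2.15966522e+01]), 'force': array([-0.0784871 ,  0.6208419 ,  0.43359514]), 'moment': array([ 0.05437399, -0.06485934, -0.04073171]), 'opening': 0.08718777084824894}
{'fov_y': 47.30474214689537, 'cx': 261.09698196443173, 'cy': 190.05180091985105, 'dist_coeffs': array([-0.05884083,  0.        ,  0.        ,  0.        ,  0.        ]), 'rvec': array([ 1.85104938,  1.81832657, -0.61445922]), 'tvec': array([ 0.08768971, -0.33667237,  2.10987254])}
{'fov_y': 51.74483243864232, 'cx': 253.08597224618816, 'cy': 192.03636830815694, 'dist_coeffs': array([-0.13225274,  0.        ,  0.        ,  0.        ,  0.        ]), 'rvec': array([ 2.20411665, -2.18100186,  0.07329556]), 'tvec': array([-0.10918459,  0.499261  ,  1.3099609 ])}
```

View pics/scene0.png

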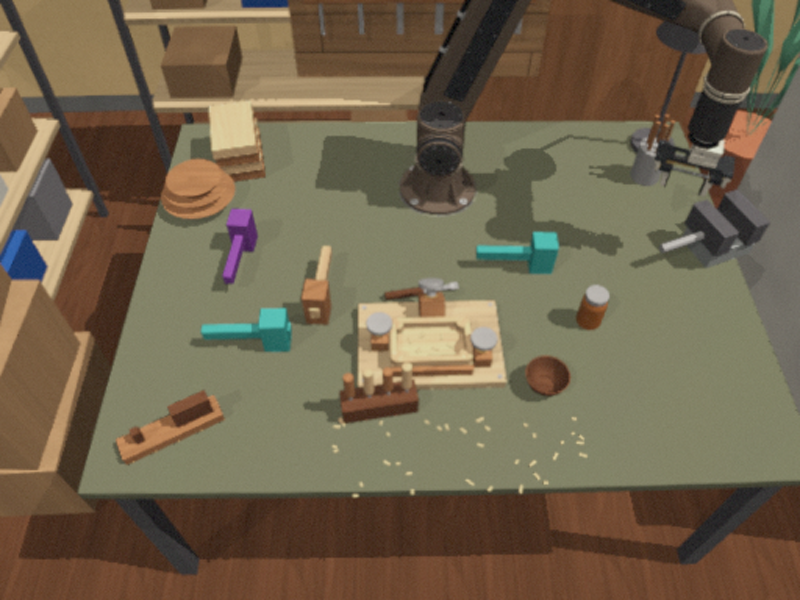

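View pics/top0.png

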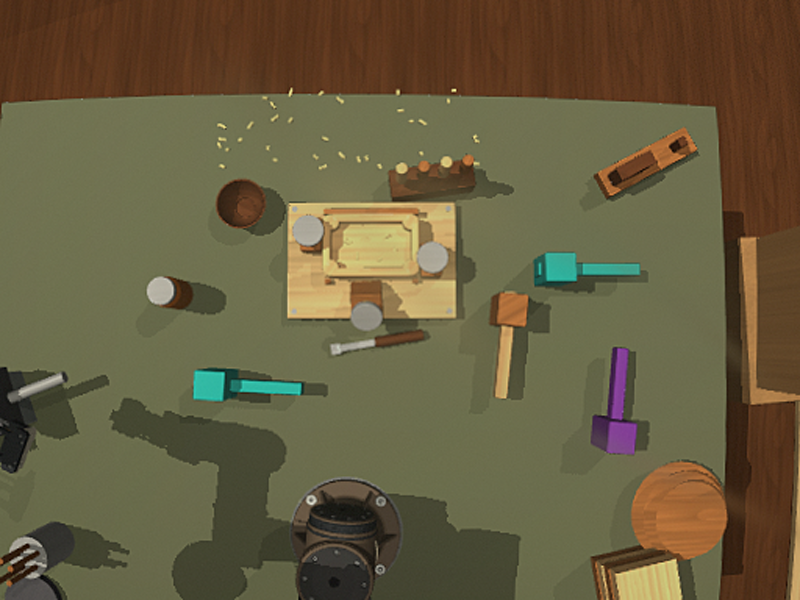

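Candidates for the mallet in the top view are the brown/tan one (510,310), the turquoise ones (555,268) and (210,385), and the purple one (613,435). I choose the brown one, which stands on its face to the right of the cradle. Now for close crops.

```bash
cat > h.py <<'E'
import numpy as np,cv2,pickle
def K(s):
    h=s["image"].shape[0]; f=h/2/np.tan(np.radians(s["fov_y"]/2))
    return np.array([[f,0,s["cx"]],[0,f,s["cy"]],[0,0,1.]])
def ray(s,uv):
    p=cv2.undistortPoints(np.array([[uv]],float),K(s),s["dist_coeffs"])[0,0]
    R=cv2.Rodrigues(s["rvec"])[0]; c=-R.T@s["tvec"]; d=R.T@np.array([p[0],p[1],1]); return c,d
def at_z(s,uv,z):
    c,d=ray(s,uv); return c+d*(z-c[2])/d[2]
def proj(s,P):
    return cv2.projectPoints(np.array(P,float).reshape(-1,3),s["rvec"],s["tvec"],K(s),s["dist_coeffs"])[0][:,0]
def crop(s,x0,y0,w,h,k,fn,pts=None):
    im=s["image"][y0:y0+h,x0:x0+w,::-1]; im=cv2.resize(im,None,fx=k,fy=k,interpolation=cv2.INTER_CUBIC)
    for i in range(0,w,10):
        cv2.putText(im,str(x0+i),(int((i+.5)*k),10),0,.35,(255,255,255),1); cv2.line(im,(int((i+.5)*k),12),(int((i+.5)*k),18),(255,255,255),1)
    for i in range(0,h,10):
        cv2.putText(im,str(y0+i),(0,int((i+.5)*k)+4),0,.35,(255,255,255),1)
    if pts is not None:
        for p in pts: cv2.circle(im,(int((p[0]-x0+.5)*k),int((p[1]-y0+.5)*k)),2,(0,0,255),-1)
    cv2.imwrite(fn,im)
def load(n): return pickle.load(open(n+".pkl","rb"))
def grab(n,tag):
    from plant import snapshot
    s=snapshot(n); pickle.dump(s,open(n+tag+".pkl","wb")); return s
E
python3 - <<'E'
from h import *
t=load("top0");s=load("scene0")
crop(t,178,118,122,96,6.5,"pics/ct1.png")
crop(t,300,180,60,80,7,"pics/ct2.png")
crop(s,220,170,115,95,6.5,"pics/cs1.png")
crop(s,185,150,40,65,8,"pics/cs2.png")
E
```

```text
(no output)
```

View pics/ct1.png

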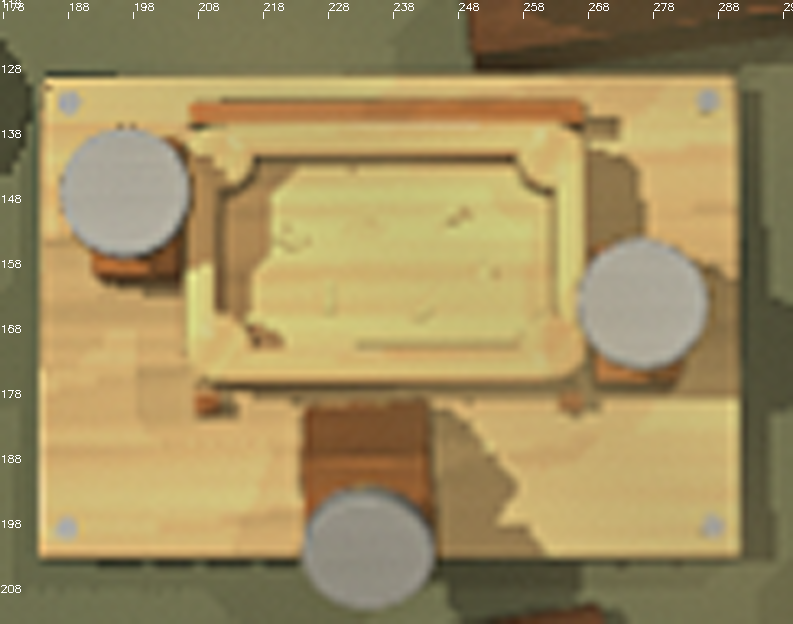

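View pics/ct2.png

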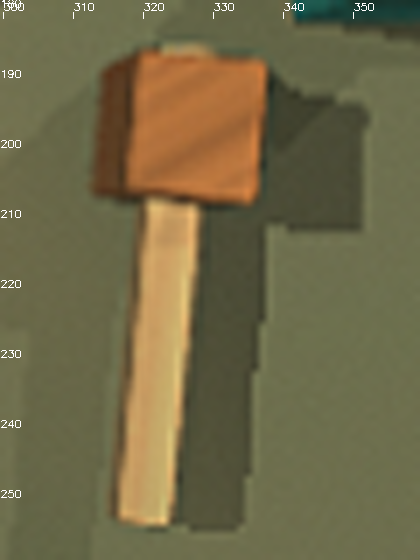

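View pics/cs1.png

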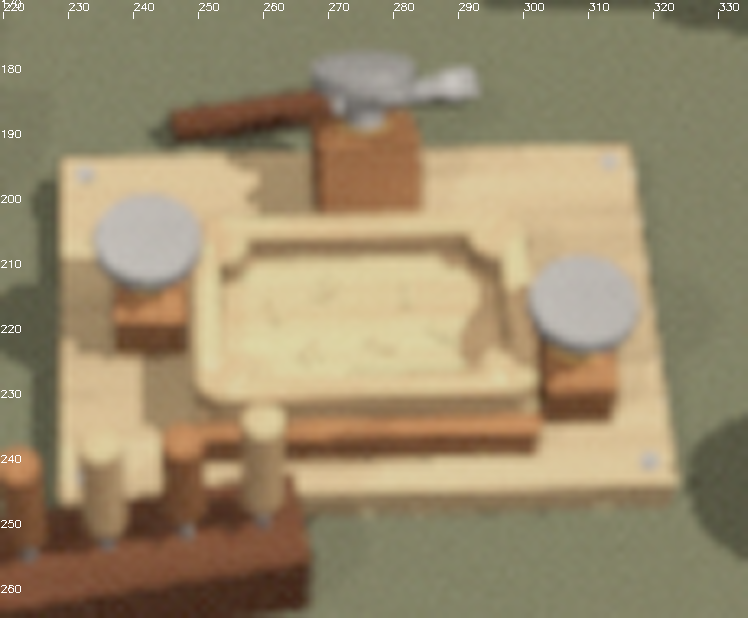

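View pics/cs2.png

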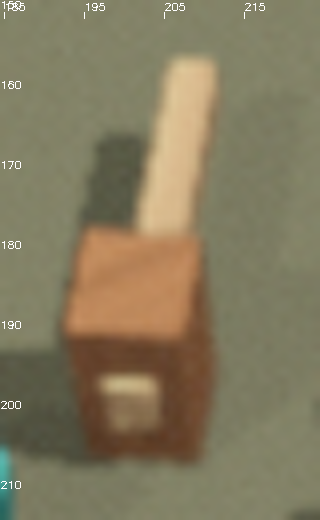

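The crops confirm the choice: the brown block head at ct2 (330,198) px, pale handle running down to (321,254). In ct1 the discs are near (196,147) left, (276,164) right and (234,202) front, with the board between columns 184 and 292. Next I'll triangulate.

Run:
```python
from h import *
from scipy.optimize import least_squares
t=load("top0");s=load("scene0")
# board corners in top
A=[]
for p in [(40,77),(738,77),(741,556),(37,556)]:
    uv=(178+p[0]/6.5-.5,118+p[1]/6.5-.5); A.append(at_z(t,uv,.03)[:2])
A=np.array(A);print("board",A.round(4).tolist(),"c",A.mean(0).round(4), "dims",np.linalg.norm(A[0]-A[1]),np.linalg.norm(A[1]-A[2]))
B=[]
for p in [(62,158),(630,146),(677,487),(60,500)]:
    uv=(220+p[0]/6.5-.5,170+p[1]/6.5-.5); B.append(at_z(s,uv,.03)[:2])
B=np.array(B);print("board scene",B.round(4).tolist(),B.mean(0))
def yaw(a): return np.degrees(np.arctan2(a[1],a[0]))
print("yaw sides", yaw(A[0]-A[3]),yaw(A[1]-A[2]),yaw(A[0]-A[1])-90,yaw(A[3]-A[2])-90)
# disc centroid by low saturation/bright
def disc(im,c,r):
    hsv=cv2.cvtColor(im,cv2.COLOR_RGB2HSV); m=((hsv[...,1]<40)&(hsv[...,2]>110)).astype(np.uint8)
    n,l,st,ce=cv2.connectedComponentsWithStats(m); i=l[int(c[1]),int(c[0])]; return ce[i],st[i]
D={}
for n,ct,cs in [("left",(196,147),(308,216)),("right",(276,164),(242,206)),("front",(234,202),(275,180))]:
    a,sa=disc(t["image"],ct,0);b,sb=disc(s["image"],cs,0)
    def f(P): return np.r_[proj(t,P)[0]-a,proj(s,P)[0]-b]
    P=least_squares(f,[.5,0,.1]); print(n,a.round(2),sa,b.round(2),sb,P.x.round(4),P.fun.round(2)); 
    for z in(.112,.106): print("  top@",z,at_z(t,a,z).round(4),"scene",at_z(s,b,z).round(4))
```

```text
board [[0.7085, 0.1321], [0.712, -0.2293], [0.4643, -0.2315], [0.4604, 0.1276]] c [ 0.5863 -0.0502] dims 0.36140398553526215 0.2477024231159979
board scene [[0.4665, -0.2292], [0.4619, 0.1303], [0.7121, 0.1332], [0.7151, -0.2246]] [ 0.58890088 -0.04758114]
yaw sides 1.0372721932243358 0.5139321881185531 0.565132882199606 0.6219411253977825
left [196.83 147.16] [188 138  19  19 297] [309.33 216.34] [302 210  16  14 185] [0.6348 0.0766 0.1056] [-0.37 -0.02 -0.44  0.04]
  top@ 0.112 [0.6336 0.0746 0.112 ] scene [0.6391 0.0773 0.112 ]
  top@ 0.106 [0.6347 0.0754 0.106 ] scene [0.635  0.0782 0.106 ]
right [276.42 164.27] [267 155  20  19 289] [242.28 206.65] [235 200  16  14 181] [ 0.5835 -0.1747  0.1017] [-0.44 -0.02 -0.53 -0.03]
  top@ 0.112 [ 0.5821 -0.1754  0.112 ] scene [ 0.5911 -0.1724  0.112 ]
  top@ 0.106 [ 0.5829 -0.1758  0.106 ] scene [ 0.5867 -0.1726  0.106 ]
front [234.   202.16] [225 194  20  18 277] [279.36 182.22] [268 178  26  11 181] [ 0.4631 -0.037   0.0978] [-2.23 -0.09 -2.84  0.06]
  top@ 0.112 [ 0.4624 -0.0446  0.112 ] scene [ 0.4744 -0.0268  0.112 ]
  top@ 0.106 [ 0.4626 -0.0443  0.106 ] scene [ 0.4696 -0.0263  0.106 ]
```

Run:
```python
from h import *
t=load("top0");s=load("scene0")
def g(p,z,x0=300,y0=180,k=7,im=t): return at_z(im,(x0+p[0]/k-.5,y0+p[1]/k-.5),z)[:2]
H=np.array([g(p,.11) for p in [(133,53),(268,60),(255,203),(128,197)]]);print("head",H.round(4).tolist(),H.mean(0))
E=[g(p,.072) for p in [(145,200),(199,205),(170,525),(118,521)]]
a=(E[0]+E[1])/2;b=(E[2]+E[3])/2;d=a-b
print("handle start",a,"end",b,"len",np.linalg.norm(d),"yaw",np.degrees(np.arctan2(d[1],d[0])))
u=d/np.linalg.norm(d);print("origin from end",b+u*.182,"grip@-55",b+u*.127)
# scene
S=np.array([g(p,.11,185,150,8,s) for p in [(86,226),(200,238),(185,340),(66,330)]]);print("head scene",S.round(4).tolist(),S.mean(0))
a2=(g((137,232),.072,185,150,8,s)+g((190,238),.072,185,150,8,s))/2;b2=(g((168,58),.072,185,150,8,s)+g((216,58),.072,185,150,8,s))/2;d=a2-b2
print("handle scene",a2,b2,np.degrees(np.arctan2(d[1],d[0])),np.linalg.norm(d))
# blank
R=np.array([g(p,.081,178,118,6.5) for p in [(187,118),(585,118),(585,383),(187,383)]]);print("blank",R.round(4).tolist(),R.mean(0))
print("gouge",[g(p,.02,178,118,6.5).round(3) for p in [(500,610)]], at_z(t,(335/1.5625,348/1.5625),.01),at_z(t,(425/1.5625,335/1.5625),.02))
print("rack", [at_z(t,(x/1.5625,y/1.5625),.06).round(3) for x,y in [(390,195),(475,190),(472,160),(390,170)]])
print("scene cam",(-cv2.Rodrigues(s["rvec"])[0].T@s["tvec"]).round(3),"top",(-cv2.Rodrigues(t["rvec"])[0].T@t["tvec"]).round(3))
```

```text
head [[0.5123, -0.3078], [0.5099, -0.3688], [0.4458, -0.3628], [0.448, -0.3056]] [ 0.47898535 -0.3362653 ]
handle start [ 0.44654378 -0.33244212] end [ 0.29981032 -0.32011957] len 0.1472499679023871 yaw -4.800383587412385
origin from end [ 0.48117192 -0.33535016] grip@-55 [ 0.42636484 -0.33074751]
head scene [[0.4455, -0.3603], [0.454, -0.3032], [0.5178, -0.3072], [0.5109, -0.3654]] [ 0.48203088 -0.33401616]
handle scene [ 0.42053246 -0.32668198] [ 0.29888996 -0.31858366] -3.808831755989338 0.12191177128691544
blank [[0.6769, 0.0492], [0.6788, -0.1481], [0.5468, -0.1491], [0.5447, 0.0465]] [ 0.61179848 -0.05037326]
gouge [array([ 0.436, -0.109])] [0.39630516 0.02465798 0.01      ] [ 0.42620015 -0.16763561  0.02      ]
rack [array([ 0.719, -0.09 ,  0.06 ]), array([ 0.732, -0.269,  0.06 ]), array([ 0.797, -0.263,  0.06 ]), array([ 0.773, -0.089,  0.06 ])]
scene cam [ 1.559 -0.135  1.457] top [ 0.419 -0.097  1.339]
```

Call:
jog_arm(
  commands=[
    [21,-31.6,0,2.2],
    [21,-31.6,0,2.2],
    [21,-31.6,0,2.2],
    [21,-31.6,0,2.2],
    [21,-31.6,0,2.2],
    [21,-31.6,0,2.2],
    [21,-31.6,0,2.2],
    [21,-31.6,0,2.2],
    [21,-31.6,0,2.2],
    [21,-31.6,0,2.2],
  ],
  fingers=0,
)

```text
clock: 0.93
tool_pos: [0.4588, 0.3098, 0.2265]
orientation: [180.0, 0.0, 0.5]
force: [0.7, 0.7, 0.1]
opening: 0.0264
```

Call:
jog_arm(
  commands=[
    [21,-31.6,0,0],
    [21,-31.6,0,0],
    [21,-31.6,0,0],
    [21,-31.6,0,0],
    [21,-31.6,-5,0],
    [21,-31.6,-5,0],
    [21,-31.6,-10,0],
    [21,-31.6,-10,0],
    [21,-31.6,-15,0],
    [21,-31.6,-15,0],
  ],
)

```text
clock: 1.77
tool_pos: [0.6692, -0.0061, 0.166]
orientation: [-180.0, -0.0, 0.4]
force: [0.9, 1.8, 0.5]
opening: 0.0004
```

Call:
jog_arm(
  commands=[
    [0,0,-25,0],
    [0,0,-25,0],
    [0,0,-21,0],
    [0,0,-4,0],
    [0,0,-4,0],
    [0,0,-4,0],
    [0,0,-4,0],
    [0,0,-4,0],
    [0,0,-3,0],
    [0,0,0,0],
  ],
)

```text
clock: 2.6
tool_pos: [0.6693, -0.0039, 0.0741]
orientation: [-180.0, -0.2, 0.5]
force: [1.1, 0.3, 2.2]
opening: 0.0004
```

Call:
jog_arm(
  commands=[
    [0,0,-1,0],
    [0,0,-1,0],
    [0,0,-1,0],
    [0,0,-1,0],
    [0,0,-1,0],
    [0,0,0,0],
    [0,0,0,0],
    [0,0,0,0],
    [0,0,0,0],
    [0,0,0,0],
  ],
)

```text
clock: 3.43
tool_pos: [0.6694, -0.0039, 0.0703]
orientation: [-180.0, -0.2, 0.5]
force: [-4.7, 1.1, 11.3]
opening: 0.0008
```

Run:
```python
from h import *
from plant import get_obs
print(get_obs())
s=grab("scene","1"); t=grab("top","1")
crop(s,220,150,115,110,6,"pics/s1.png");
```

```text
{'clock': 3.4333, 'joint_pos': array([ 1.63315471e+01,  2.71908413e+01, -1.08554427e+01,  3.89834908e-02,
       -5.17720437e+01,  7.41095098e+01]), 'qvel': array([ 0.00336348,  0.01197517, -0.02512775, -0.0903364 ,  0.00600569,
        0.0597387 ]), 'tau': array([-7.80859832e-01, -5.56268334e+01,  2.27138007e+01,  5.13745219e+00,
        1.28359180e+00,  1.54993002e-03]), 'tool_pos': array([ 0.66938982, -0.00393149,  0.07026489]), 'orientation': array([-179.97978682,   -0.18312945,    0.46509864]), 'force': array([-4.67284099,  1.08402569, 11.28473545]), 'moment': array([0.45074306, 1.38286957, 0.04722717]), 'opening': 0.0007876560549892127}
```

View pics/s1.png

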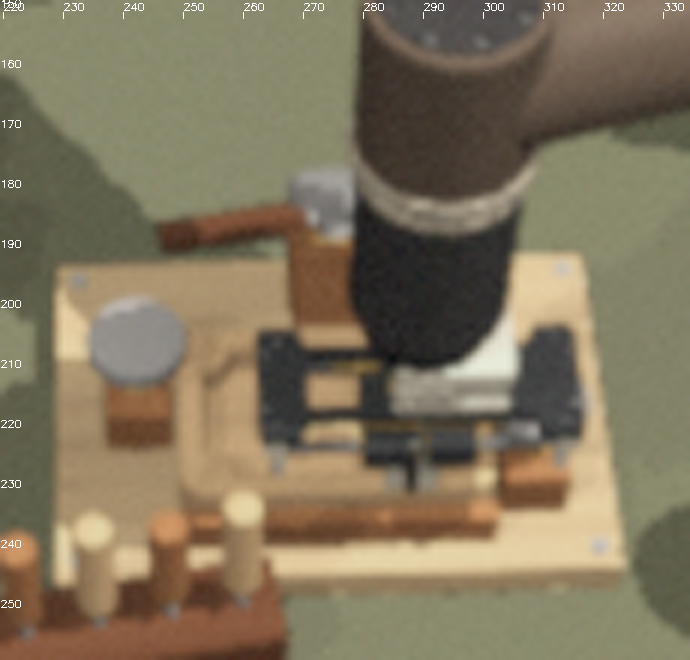

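The fingers press on the far rim at (290,230). The tip reads 70.3 mm, so I'll push a little harder to confirm the hard stop.

Call:
jog_arm(
  commands=[
    [0,0,-1.5,0],
    [0,0,-1.5,0],
    [0,0,-1.5,0],
    [0,0,-1.5,0],
    [0,0,0,0],
    [0,0,0,0],
    [0,0,0,0],
    [0,0,0,0],
    [0,0,0,0],
    [0,0,0,0],
  ],
)

```text
clock: 4.37
tool_pos: [0.6696, -0.0039, 0.0699]
orientation: [180.0, -0.3, 0.6]
force: [-19.5, 4.2, 46.9]
opening: 0.0003
```

Hard stop at 69.9 mm with 47 N, so the blank is seated. Now up and over to the mallet.

Call:
jog_arm(
  commands=[
    [0,0,15,0],
    [0,0,35,0],
    [0,0,40,0],
    [0,0,40,0],
    [0,0,40,0],
    [-24.6,-32.6,10,0],
    [-24.6,-32.6,0,-0.8],
    [-24.6,-32.6,0,-0.8],
    [-24.6,-32.6,0,-0.8],
    [-24.6,-32.6,0,-0.8],
  ],
  fingers=87.6,
)

```text
clock: 5.2
tool_pos: [0.5444, -0.168, 0.2425]
orientation: [-180.0, -0.1, -2.8]
force: [1.2, -0.9, -0.9]
opening: 0.0618
```

Call:
jog_arm(
  commands=[
    [-24.6,-32.6,0,-0.8],
    [-24.6,-32.6,0,-0.9],
    [-24.6,-32.6,0,0],
    [-24.6,-32.6,0,0],
    [-24.6,-32.6,0,0],
    [0,0,-35,0],
    [0,0,-35,0],
    [0,0,-30,0],
    [0,0,-10,0],
    [0,0,0,0],
  ],
)

```text
clock: 6.03
tool_pos: [0.4212, -0.3295, 0.1297]
orientation: [-179.9, 0.2, -4.5]
force: [0.6, 0.5, -0.0]
opening: 0.0873
```

```bash
python3 - <<'E'
from h import *
s=grab("scene","2"); t=grab("top","2")
P=[]
crop(s,170,110,90,110,5.4,"pics/s2.png");crop(t,285,170,80,100,6,"pics/t2.png")
E
python3 -c "
import cv2,numpy as np
a=cv2.imread('pics/s2.png');b=cv2.imread('pics/t2.png')[:594];a=a[:594]
h=min(a.shape[0],b.shape[0]);o=np.hstack([a[:h],b[:h]]);o=cv2.resize(o,None,fx=.8,fy=.8);print(o.shape);cv2.imwrite('pics/c2.png',o)"
```

```text
(475, 773, 3)
```

View pics/c2.png

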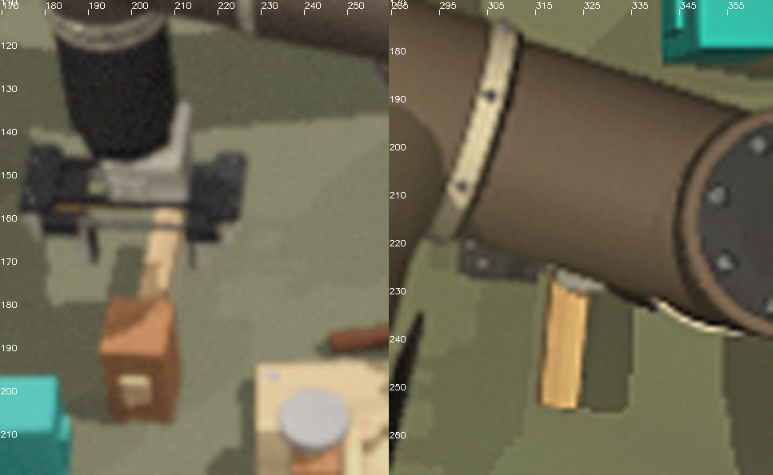

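Call:
jog_arm(
  commands=[
    [0,0,-25,0],
    [0,0,-25,0],
    [0,0,-15,0],
    [0,0,-10,0],
    [0,0,-5,0],
    [0,0,0,0],
    [0,0,0,0],
    [0,0,0,0],
    [0,0,0,0],
    [0,0,0,0],
  ],
)

```text
clock: 6.97
tool_pos: [0.4231, -0.3303, 0.0523]
orientation: [180.0, -0.1, -4.5]
force: [0.6, 0.9, 0.2]
opening: 0.0876
```

Call:
jog_arm(
  commands=[
    [0,0,0,0],
    [0,0,0,0],
    [0,0,0,0],
    [0,0,0,0],
    [0,0,0,0],
    [0,0,0,0],
    [0,0,0,0],
    [0,0,0,0],
    [0,0,0,0],
    [0,0,0,0],
  ],
  fingers=0,
)

```text
clock: 7.8
tool_pos: [0.4226, -0.3301, 0.0514]
orientation: [-180.0, 0.0, -4.5]
force: [-1.3, -1.1, 1.6]
opening: 0.0265
```

Call:
jog_arm(
  commands=[
    [0,0,10,0],
    [0,0,20,0],
    [0,0,15,0],
    [0,0,0,0],
    [0,0,0,0],
    [0,0,0,0],
    [0,0,0,0],
    [0,0,0,0],
    [0,0,0,0],
    [0,0,0,0],
  ],
)

```text
clock: 8.63
tool_pos: [0.4223, -0.33, 0.0959]
orientation: [-180.0, 0.1, -4.5]
force: [0.4, 0.7, -3.6]
opening: 0.026
```

```bash
cat >> h.py <<'E'
def mallet_pts(origin,yaw,pitch,full=True):
    # box corners of head & handle; pitch>0 = head droops (rot about mallet y)
    from scipy.spatial.transform import Rotation as R
    hb=[(x,y,z) for x in(-.032,.033) for y in(-.03,.03) for z in(0,.11)]
    hd=[(x,y,z) for x in(-.182,-.032) for y in(-.013,.013) for z in(.038,.072)]
    P=np.array(hb+hd); return P@R.from_euler("xyz",[0,pitch,yaw],degrees=True).as_matrix().T+np.array(origin)
def from_grip(tcp,yaw,pitch,gx=-.0585,gz=.0515):
    # origin of mallet given TCP; TCP contact = mallet (gx,0,gz) at pitch 0; pivot at pad centre (gx, ~.0605)
    from scipy.spatial.transform import Rotation as R
    piv=np.array([gx,0,.0605]); w=np.array(tcp)+[0,0,.0605-gz]
    M=R.from_euler("xyz",[0,pitch,yaw],degrees=True).as_matrix(); return w-M@piv
E
python3 - <<'E'
from h import *
from plant import get_obs
o=get_obs();print(o["tool_pos"],o["force"],o["moment"],o["opening"])
s=grab("scene","3")
Q=proj(s,mallet_pts(from_grip(o["tool_pos"],-4.5,0),-4.5,0))
crop(s,175,120,75,95,6,"pics/s3.png",Q)
E
```

```text
[ 0.42233418 -0.32998402  0.09592998] [ 0.40056472  0.74640332 -3.64434936] [-0.02666189  0.10820807 -0.02437208] 0.025974352172981004
```

View pics/s3.png

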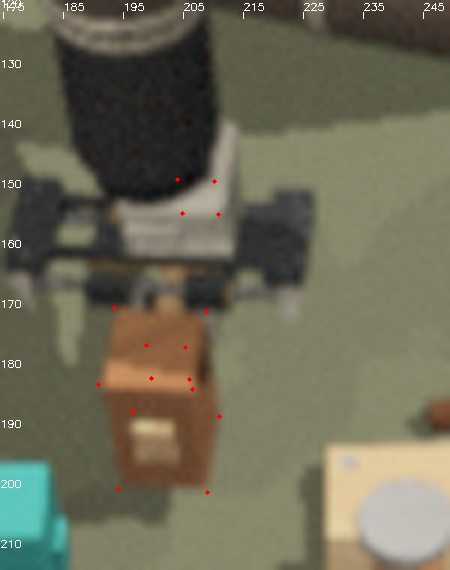

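The mallet is held level and the overlay matches to about 1 px. For the slanted pin I want the head drooping about 35°. With the head just above the bench, I'll test whether a finger command near the handle width loosens the grip.

Call:
jog_arm(
  commands=[
    [0,0,0,0],
    [0,0,0,0],
    [0,0,0,0],
    [0,0,0,0],
    [0,0,0,0],
    [0,0,0,0],
    [0,0,0,0],
    [0,0,0,0],
    [0,0,0,0],
    [0,0,0,0],
  ],
  fingers=25.6,
)

```text
clock: 9.52
tool_pos: [0.4226, -0.3301, 0.0965]
orientation: [-180.0, 0.0, -4.5]
force: [-0.3, -0.4, -3.3]
opening: 0.026
```

Run:
```python
from h import *
from plant import get_obs
o=get_obs();print(o["tool_pos"],o["force"],o["moment"],o["opening"])
s=grab("scene","4")
Q=proj(s,mallet_pts(from_grip(o["tool_pos"],-4.5,0),-4.5,0))
crop(s,175,120,75,95,6,"pics/s4.png",Q)
```

```text
[ 0.4225977  -0.33006619  0.09647392] [-0.25229014 -0.42089626 -3.26287802] [-0.08261591  0.150695   -0.0256996 ] 0.025989858512672832
```

View pics/s4.png

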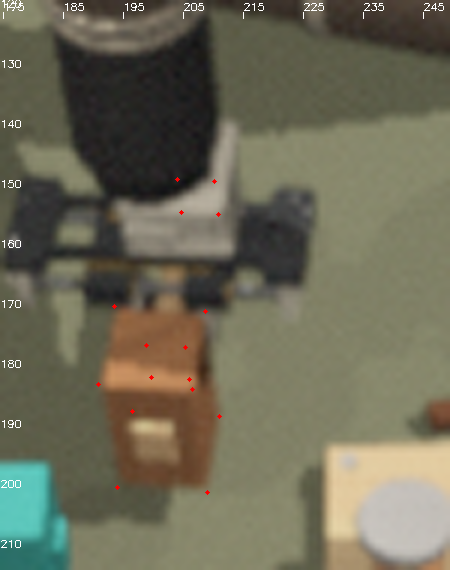

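Call:
jog_arm(
  commands=[
    [0,0,0,0],
    [0,0,0,0],
    [0,0,0,0],
    [0,0,0,0],
    [0,0,0,0],
    [0,0,0,0],
    [0,0,0,0],
    [0,0,0,0],
    [0,0,0,0],
    [0,0,0,0],
  ],
  fingers=25.97,
)

```text
clock: 10.4
tool_pos: [0.4226, -0.3302, 0.0969]
orientation: [180.0, -0.0, -4.5]
force: [-2.6, 2.5, 5.4]
opening: 0.0254
```

Run:
```python
from h import *
from plant import get_obs
o=get_obs();print(o["tool_pos"],o["force"],o["moment"],o["opening"])
s=grab("scene","5")
Q=proj(s,mallet_pts(from_grip(o["tool_pos"],-4.5,0),-4.5,0))
crop(s,175,120,75,95,6,"pics/s5.png",Q)
```

```text
[ 0.42263353 -0.33019315  0.09686264] [-2.57609485  2.49737926  5.35878747] [0.54878936 0.84070551 0.15035495] 0.025434946952291853
```

View pics/s5.png

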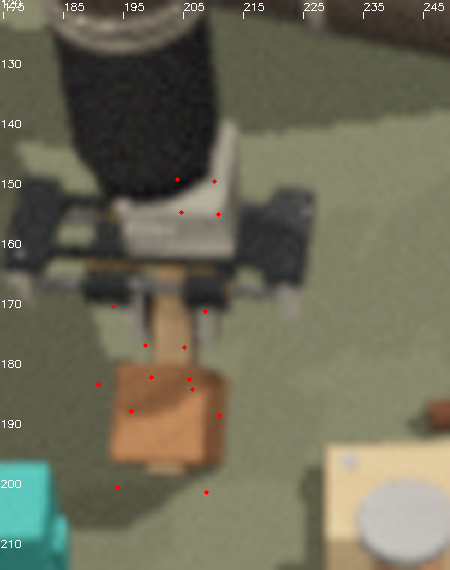

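The head drooped strongly: its top face now spans rows 180–197 and the toe is on the bench. I'll re-grip and then fit the pose.

Call:
jog_arm(
  commands=[
    [0,0,0,0],
    [0,0,0,0],
    [0,0,0,0],
    [0,0,0,0],
    [0,0,0,0],
    [0,0,0,0],
    [0,0,0,0],
    [0,0,0,0],
    [0,0,0,0],
    [0,0,0,0],
  ],
  fingers=0,
)

```text
clock: 11.28
tool_pos: [0.4226, -0.3301, 0.0969]
orientation: [180.0, -0.0, -4.5]
force: [-1.5, 1.7, 5.9]
opening: 0.0259
```

Run:
```python
from h import *
from plant import get_obs
o=get_obs();print(o["tool_pos"],o["force"],o["moment"],o["opening"])
s=grab("scene","6")
crop(s,185,155,35,55,11,"pics/s6.png")
```

```text
[ 0.42260049 -0.33013797  0.0968652 ] [-1.54925133  1.7318163   5.93482078] [0.74838636 0.8398715  0.05737805] 0.02589508482460879
```

View pics/s6.png

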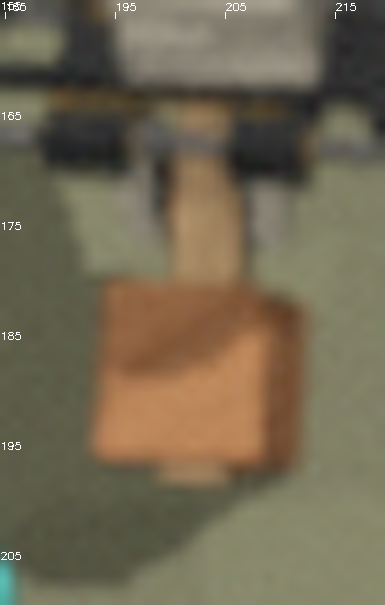

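Run:
```python
from h import *
from scipy.optimize import least_squares
s=load("scene6")
obs=[((105,283),5-4+0),]
idx={1:(105,283),5:(95,461),7:(266,463),3:(268,290)}  # hb order: x(-,+) y(-,+) z(0,1)
uv=np.array([(185+p[0]/11-.5,155+p[1]/11-.5) for p in idx.values()]);I=list(idx)
tcp=np.array([.4226,-.3301,.0969])
def model(q): return mallet_pts([q[0],q[1],q[2]],q[4],q[3])
def f(q):
    r=(proj(s,model(q))[I]-uv-[-.3,-.9]).ravel()
    zmin=model(q)[:8,2].min()
    return np.r_[r,zmin/.001,(q[4]+4.5)/2,(q[1]+.335)/.003]
for p0 in(20,35,50):
    q=least_squares(f,[.47,-.335,.02,p0,-4.5]); print(q.x.round(4),q.fun.round(2))
q=q.x
crop(s,175,150,55,65,9,"pics/s6b.png",proj(s,model(q)))
# grip point in mallet frame
from scipy.spatial.transform import Rotation as R
M=R.from_euler("xyz",[0,q[3],q[4]],degrees=True).as_matrix()
print("tcp in mallet",M.T@(tcp-q[:3]),"grasp pt",M.T@(tcp+[0,0,.0188]-q[:3]))
```

```text
[ 4.55600e-01 -3.32800e-01  1.28000e-02  2.28296e+01 -3.06540e+00] [-0.15  0.   -0.47 -0.12 -0.62  0.19  0.28 -0.16 -0.04  0.72  0.74]
[ 4.55500e-01 -3.32800e-01  1.28000e-02  2.28304e+01 -3.06530e+00] [-0.15  0.   -0.47 -0.12 -0.62  0.19  0.28 -0.16 -0.04  0.72  0.74]
[ 3.97800e-01 -3.32900e-01  2.56000e-02  5.10771e+01 -3.38120e+00] [-0.67  0.    0.3  -0.17 -0.21  0.2  -0.33 -0.1  -0.03  0.56  0.7 ]
tcp in mallet [-0.0399877   0.00425904  0.06390649] grasp pt [-0.05461396  0.00425904  0.07571803]
```

View pics/s6b.png

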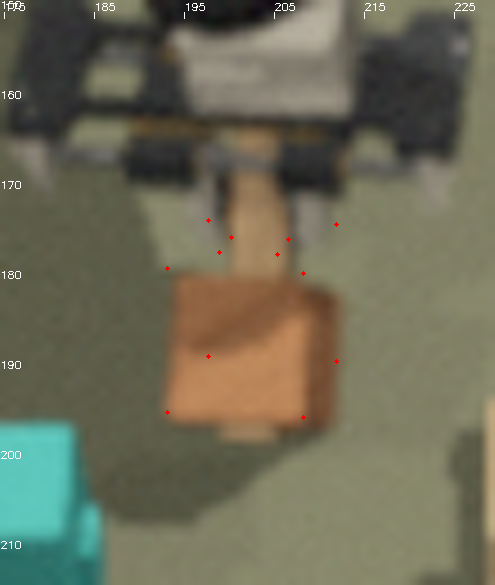

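Run:
```python
from h import *
from scipy.optimize import least_squares
s=load("scene6")
c=lambda x,y:(175+x/9-.5,150+y/9-.5)
idx={1:c(172,278),5:c(164,421),7:c(305,423),3:c(304,288),2:c(340,295),6:c(328,430)}
uv=np.array(list(idx.values()));I=list(idx)
tcp=np.array([.4226,-.3301,.0969])
def model(q): return mallet_pts([q[0],q[1],q[2]],q[4],q[3])
from scipy.spatial.transform import Rotation as R
for wz in (.002,.02):
  for p0 in(20,35,50):
    def f(q):
        r=(proj(s,model(q))[I]-uv-[-.3,-.6]).ravel()
        return np.r_[r,model(q)[:8,2].min()/wz,(q[4]+4.5)/2,(q[1]+.335)/.003]
    q=least_squares(f,[.47,-.335,.02,p0,-4.5]); print(wz,q.x.round(4),q.cost.round(2),q.fun.round(1),"zmin",model(q.x)[:8,2].min().round(4))
    q=q.x
    M=R.from_euler("xyz",[0,q[3],q[4]],degrees=True).as_matrix()
    print("   grasp pt",(M.T@(tcp+[0,0,.0188]-q[:3])).round(4),"tip",(M.T@(tcp-q[:3])).round(4))
crop(s,175,150,55,65,9,"pics/s6c.png",proj(s,model(q)))
```

```text
0.002 [ 4.30600e-01 -3.33500e-01  1.94000e-02  3.63132e+01 -3.54440e+00] 1.53 [-0.4 -0.3 -0.2  0.4 -0.6  0.7  0.2 -0.9 -0.2 -0.3  0.5  0.3 -0.1  0.5
  0.5] zmin -0.0002
   grasp pt [-0.0637  0.0029  0.0728] tip [-0.0525  0.0029  0.0576]
0.002 [ 4.30600e-01 -3.33500e-01  1.94000e-02  3.63132e+01 -3.54440e+00] 1.53 [-0.4 -0.3 -0.2  0.4 -0.6  0.7  0.2 -0.9 -0.2 -0.3  0.5  0.3 -0.1  0.5
  0.5] zmin -0.0002
   grasp pt [-0.0637  0.0029  0.0728] tip [-0.0525  0.0029  0.0576]
0.002 [ 4.30600e-01 -3.33500e-01  1.94000e-02  3.63132e+01 -3.54440e+00] 1.53 [-0.4 -0.3 -0.2  0.4 -0.6  0.7  0.2 -0.9 -0.2 -0.3  0.5  0.3 -0.1  0.5
  0.5] zmin -0.0002
   grasp pt [-0.0637  0.0029  0.0728] tip [-0.0525  0.0029  0.0576]
0.02 [ 4.22400e-01 -3.34500e-01  9.00000e-03  3.63734e+01 -3.79350e+00] 1.29 [-0.2 -0.3 -0.1  0.3 -0.6  0.7  0.2 -0.8 -0.1 -0.2  0.5  0.3 -0.5  0.4
  0.2] zmin -0.0106
   grasp pt [-0.0633  0.0044  0.0859] tip [-0.0522  0.0044  0.0707]
0.02 [ 4.22400e-01 -3.34500e-01  9.00000e-03  3.63734e+01 -3.79350e+00] 1.29 [-0.2 -0.3 -0.1  0.3 -0.6  0.7  0.2 -0.8 -0.1 -0.2  0.5  0.3 -0.5  0.4
  0.2] zmin -0.0106
   grasp pt [-0.0633  0.0044  0.0859] tip [-0.0522  0.0044  0.0707]
0.02 [ 4.22400e-01 -3.34500e-01  9.00000e-03  3.63734e+01 -3.79350e+00] 1.29 [-0.2 -0.3 -0.1  0.3 -0.6  0.7  0.2 -0.8 -0.1 -0.2  0.5  0.3 -0.5  0.4
  0.2] zmin -0.0106
   grasp pt [-0.0633  0.0044  0.0859] tip [-0.0522  0.0044  0.0707]
```

View pics/s6c.png

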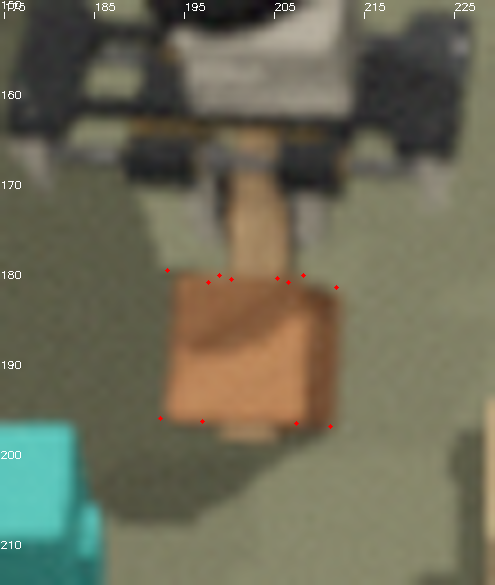

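Pitch fits at about 36° droop, close to the slanted pin's 35°. The tip sits at mallet (-52, 58) mm. Now a gentle lift to check that it holds.

Call:
jog_arm(
  commands=[
    [0,0,5,0],
    [0,0,10,0],
    [0,0,20,0],
    [0,0,25,0],
    [0,0,25,0],
    [0,0,25,0],
    [0,0,20,0],
    [0,0,20,0],
    [0,0,12,0],
    [0,0,5,0],
  ],
)

```text
clock: 12.17
tool_pos: [0.4233, -0.3304, 0.2662]
orientation: [179.9, -0.2, -4.5]
force: [0.8, -0.4, -3.5]
opening: 0.026
```

Call:
jog_arm(
  commands=[
    [1,11.5,0,-3],
    [1,11.5,0,-5],
    [1,11.5,0,-7],
    [1,11.5,0,-7],
    [1,11.5,0,-7],
    [1,11.5,0,-7],
    [1,11.5,0,-7],
    [1,11.5,0,-7],
    [1,11.5,0,-7],
    [1,11.5,0,-7],
  ],
)

```text
clock: 13.0
tool_pos: [0.4321, -0.2143, 0.2629]
orientation: [180.0, 0.1, -68.9]
force: [-0.4, -0.5, -3.6]
opening: 0.0256
```

Call:
jog_arm(
  commands=[
    [1,11.5,0,-7],
    [1,11.5,0,-7],
    [1,11.5,0,-7],
    [1,11.5,0,-7],
    [1,11.5,0,-7],
    [1,11.5,0,-7],
    [1,11.5,0,-7],
    [1,11.5,0,-7],
    [1,11.5,0,-7],
    [1,11.5,0,-7],
  ],
)

```text
clock: 13.83
tool_pos: [0.4422, -0.0994, 0.263]
orientation: [180.0, -0.0, -138.8]
force: [-0.8, -0.5, -3.8]
opening: 0.0259
```

Call:
jog_arm(
  commands=[
    [1,11,0,-7],
    [1,11,0,-7],
    [1,11,0,-7],
    [1,11,0,-7],
    [2,11,0,-7],
    [2,0,0,-5.9],
    [0,0,0,0],
    [0,0,0,0],
    [0,0,0,0],
    [0,0,0,0],
  ],
)

```text
clock: 14.67
tool_pos: [0.4504, -0.0453, 0.2633]
orientation: [180.0, -0.0, -179.3]
force: [0.5, -0.5, -3.6]
opening: 0.0258
```

Run:
```python
from h import *
from plant import get_obs
o=get_obs();print(o["clock"],o["tool_pos"],o["orientation"],o["force"],o["opening"])
s=grab("scene","7");t=grab("top","7")
crop(s,225,95,110,110,5.4,"pics/s7.png")
crop(t,190,130,110,100,5.4,"pics/t7.png")
```

```text
14.6667 [ 0.4503741  -0.04534389  0.26332512] [ 1.79999216e+02 -1.43867793e-02 -1.79273978e+02] [ 0.51758719 -0.50784651 -3.58138471] 0.02575296080071583
```

View pics/s7.png

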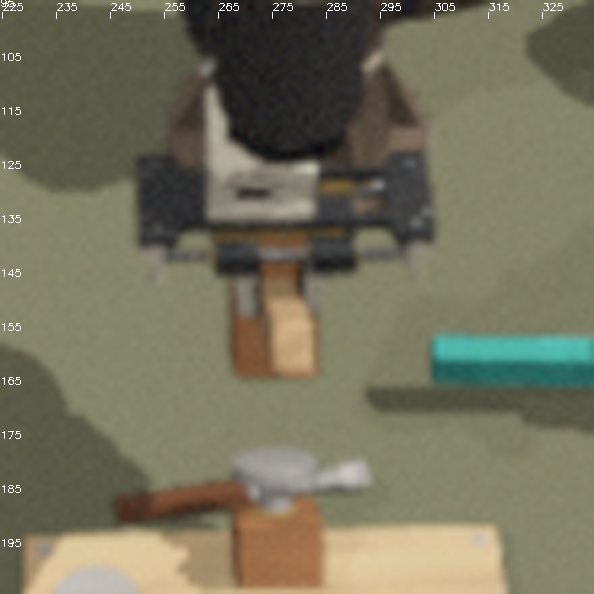

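View pics/t7.png

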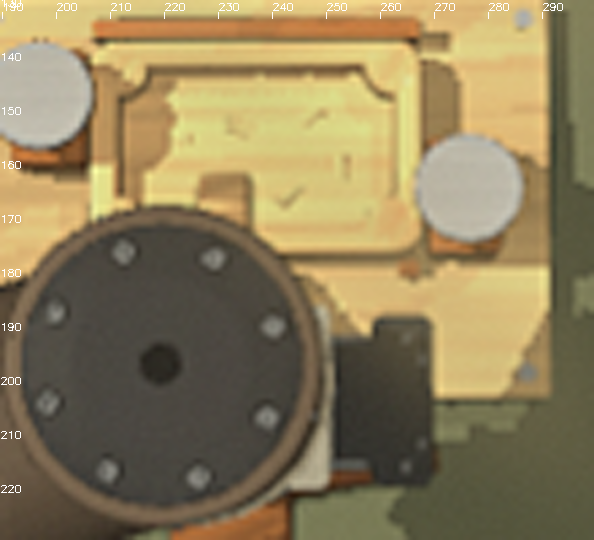

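```bash
cat >> h.py <<'E'
def origin_from_tip(tcp,yaw,pitch,tip=(-.0525,0,.0576)):
    from scipy.spatial.transform import Rotation as R
    return np.array(tcp)-R.from_euler("xyz",[0,pitch,yaw],degrees=True).as_matrix()@np.array(tip)
E
python3 - <<'E'
from h import *
s=load("scene7");t=load("top7")
tcp=[.4504,-.0453,.2633]
for p in(33,36):
    m=mallet_pts(origin_from_tip(tcp,180.7,p),180.7,p)
    print(p,origin_from_tip(tcp,180.7,p).round(4)); 
    if p==36: Q=m
a=(225,95,60,90,6.5)
crop(s,245,125,60,65,9,"pics/s7b.png",proj(s,Q)); crop(t,200,190,70,60,5,"pics/t7b.png",proj(t,Q))
x=cv2.imread("pics/s7b.png");y=cv2.imread("pics/t7b.png");h=np.zeros((585,540+350,3),np.uint8);h[:,:540]=x;h[:300,540:]=y
cv2.imwrite("pics/c7b.png",cv2.resize(h,(800,526)))
E
```

```text
33 [ 0.4377 -0.0455  0.1864]
36 [ 0.4418 -0.0454  0.1858]
```

View pics/c7b.png

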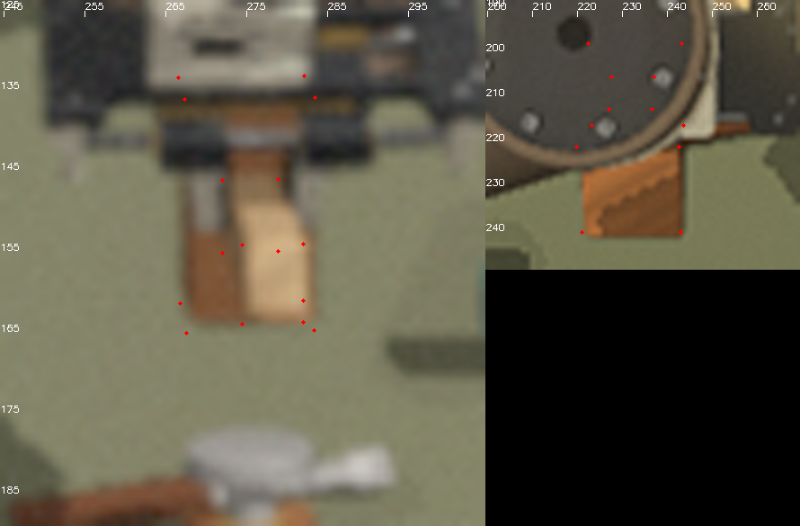

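The overlay agrees in both views, so droop is about 36° and the face is in line with the slanted pin. Blow 1 goes along the pin axis.

Call:
jog_arm(
  commands=[
    [0,0.6,-25,0],
    [0,0,-20,0],
    [0,0,0,0],
    [0,0,0,0],
    [6.9,0,-9.8,0],
    [17.2,0,-24.6,0],
    [6.9,0,-9.8,0],
    [0,0,0,0],
    [-11.5,0,16.4,0],
    [-11.5,0,16.4,0],
  ],
)

```text
clock: 15.6
tool_pos: [0.4577, -0.0448, 0.2067]
orientation: [-179.9, -0.2, -179.4]
force: [0.1, 0.0, -2.3]
opening: 0.0261
```

Run:
```python
from h import *
from plant import get_obs
o=get_obs();print(o["clock"],o["tool_pos"],o["orientation"],o["force"],o["opening"])
s=grab("scene","8");t=grab("top","8")
Q=mallet_pts(origin_from_tip(o["tool_pos"],180.7,36),180.7,36)
crop(s,245,130,60,75,7.5,"pics/s8.png",proj(s,Q)); crop(t,200,190,70,60,5,"pics/t8.png",proj(t,Q))
x=cv2.imread("pics/s8.png");y=cv2.imread("pics/t8.png");h=np.zeros((600,800,3),np.uint8);h[:x.shape[0],:450]=x;h[:300,450:]=y
cv2.imwrite("pics/c8.png",h)
```

```text
15.6 [ 0.45769366 -0.04480834  0.20667886] [-179.93054103   -0.21869685 -179.41803265] [ 0.13203382  0.00779495 -2.26436873] 0.02608111766442713
```

View pics/c8.png

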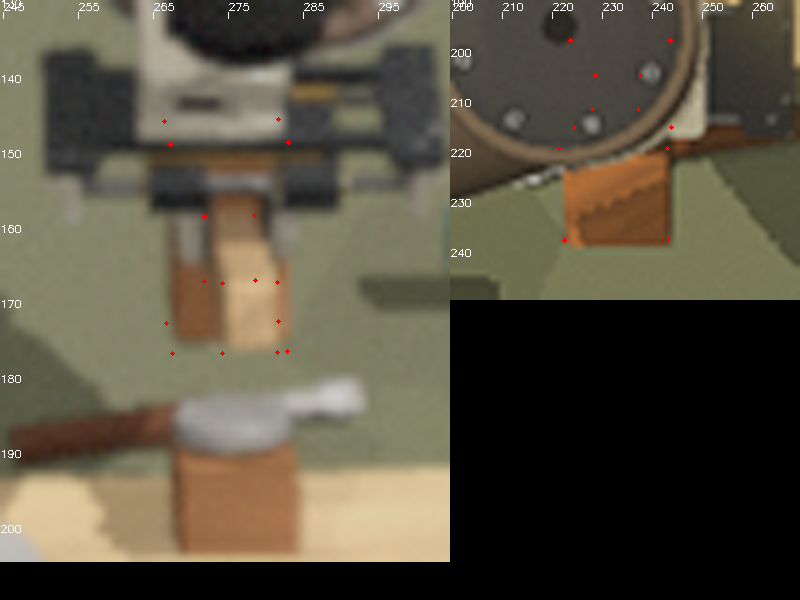

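Pin went in a good way (disc now at (274,186)), and the droop held. Blow 2 takes it to the stop.

Call:
jog_arm(
  commands=[
    [0,0,0,0],
    [6.9,0,-9.8,0],
    [12.6,0,-18,0],
    [6.3,0,-9,0],
    [2.9,0,-4.1,0],
    [0,0,0,0],
    [0,0,0,0],
    [0,0,0,0],
    [0,0,0,0],
    [0,0,0,0],
  ],
)

```text
clock: 16.53
tool_pos: [0.4879, -0.0449, 0.1662]
orientation: [-179.9, -0.0, -179.4]
force: [-0.4, -1.3, 5.1]
opening: 0.0261
```

Run:
```python
from h import *
from plant import get_obs
o=get_obs();print(o["clock"],o["tool_pos"],o["orientation"],o["force"],o["opening"])
s=grab("scene","9")
Q=mallet_pts(origin_from_tip(o["tool_pos"],180.7,36),180.7,36)
crop(s,245,140,60,70,8,"pics/s9.png",proj(s,Q))
```

```text
16.5333 [ 0.48787397 -0.0449209   0.1661654 ] [-1.79937366e+02 -1.86350334e-02 -1.79376594e+02] [-0.42493283 -1.26671494  5.10746443] 0.02608855690493254
```

View pics/s9.png

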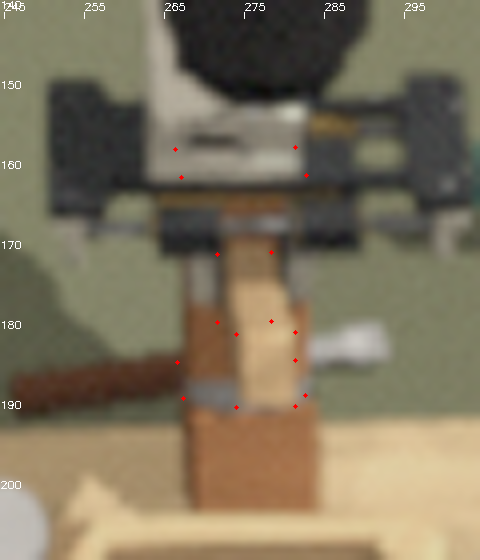

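Call:
jog_arm(
  commands=[
    [-11.5,0,16.4,0],
    [0,0,0,0],
    [11.5,0,-16.4,0],
    [3.4,0,-4.9,0],
    [0,0,0,0],
    [0,0,0,0],
    [0,0,0,0],
    [0,0,0,0],
    [0,0,0,0],
    [0,0,0,0],
  ],
)

```text
clock: 17.42
tool_pos: [0.4938, -0.0442, 0.1635]
orientation: [-180.0, 0.3, -179.3]
force: [-1.6, -0.0, 17.7]
opening: 0.0255
```

Call:
jog_arm(
  commands=[
    [-11.5,0,16.4,0],
    [-11.5,0,16.4,0],
    [-11.5,0,16.4,0],
    [0,0,38,0],
    [0,0,38,0],
    [0,0,38,0],
    [0,0,0,0],
    [0,0,0,0],
    [0,0,0,0],
    [0,0,0,0],
  ],
)

```text
clock: 18.25
tool_pos: [0.4553, -0.0444, 0.3222]
orientation: [-180.0, -0.2, -179.4]
force: [0.0, 0.6, -4.0]
opening: 0.0258
```

Run:
```python
from h import *
from plant import get_obs
o=get_obs();print(o["clock"],o["tool_pos"],o["orientation"],o["force"],o["opening"])
s=grab("scene","10");s0=load("scene0")
crop(s,255,165,45,42,8,"pics/s10.png");crop(s0,255,165,45,42,8,"pics/s10b.png")
x=cv2.imread("pics/s10.png");y=cv2.imread("pics/s10b.png");cv2.imwrite("pics/c10.png",np.hstack([x,y]))
Q=mallet_pts(origin_from_tip(o["tool_pos"],180.7,36),180.7,36)
crop(s,245,100,60,65,9,"pics/s10c.png",proj(s,Q))
def circ(c,pitch,n=36):
    a=np.linspace(0,2*np.pi,n); ax=np.array([np.cos(np.radians(pitch)),0,np.sin(np.radians(pitch))])
    return np.array([np.array(c)+.032*(np.cos(t)*ax+np.sin(t)*np.array([0,1,0])) for t in a])
for q in (0,.003,.006,.022,.025,.028):
    c=(.4625+.574*(q-.0035),-.0445,.114-.819*q); p=proj(s,circ(c,35)); print(q,p.min(0).round(1),p.max(0).round(1))
```

```text
18.25 [ 0.45534846 -0.04444953  0.32215854] [-179.98071638   -0.21882506 -179.39927037] [ 0.02014846  0.61230224 -4.02389084] 0.025828926093077572
0 [266.7 177.1] [282.8 181.4]
0.003 [266.7 177.8] [282.8 182.2]
0.006 [266.7 178.5] [282.8 182.9]
0.022 [266.7 182.3] [282.8 186.8]
0.025 [266.7 183. ] [282.7 187.6]
0.028 [266.7 183.7] [282.7 188.3]
```

View pics/c10.png

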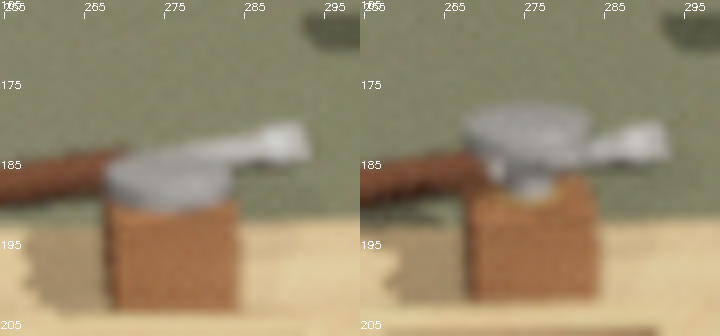

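View pics/s10c.png

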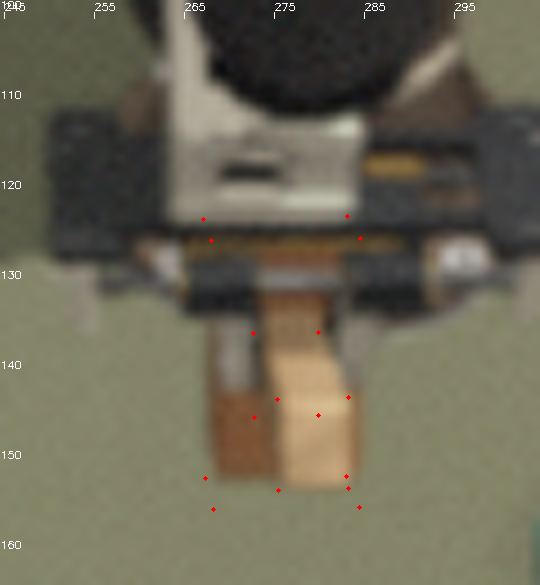

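Front pin's disc now rests on its block, shifted 5.9 px, which matches about 24.5 mm of travel, so it is home. Next I turn back and level the mallet on the bench.

Call:
jog_arm(
  commands=[
    [0.6,-11.6,0,3],
    [0.6,-11.6,0,5],
    [0.6,-11.6,0,7],
    [0.6,-11.6,0,7],
    [0.6,-11.6,0,7],
    [0.6,-11.6,0,7],
    [0.6,-11.6,0,7],
    [0.6,-11.6,0,7],
    [0.6,-11.6,0,7],
    [0.6,-11.6,0,7],
  ],
)

```text
clock: 19.13
tool_pos: [0.4617, -0.161, 0.3228]
orientation: [179.8, -0.1, -115.0]
force: [0.3, 0.1, -3.8]
opening: 0.0257
```

Call:
jog_arm(
  commands=[
    [0.6,-11.6,0,7],
    [0.6,-11.6,0,7],
    [0.6,-11.6,0,7],
    [0.6,-11.6,0,7],
    [0.6,-11.6,0,7],
    [0.6,-11.6,0,7],
    [0.6,-11.6,0,7],
    [0.6,-11.6,0,7],
    [0.6,-11.6,0,7],
    [0.6,-11.6,0,7],
  ],
)

```text
clock: 19.97
tool_pos: [0.4677, -0.2768, 0.3225]
orientation: [179.9, 0.2, -45.0]
force: [0.2, -0.1, -4.2]
opening: 0.0253
```

Call:
jog_arm(
  commands=[
    [0.6,-11.6,-6,7],
    [0.6,-11.6,-15,7],
    [0.6,-11.6,-25,7],
    [0.6,-11.6,-25,7],
    [0.6,-11.6,-30,7],
    [0,0,-35,5.9],
    [0,0,-35,0],
    [0,0,-30,0],
    [0,0,-12,0],
    [0,0,0,0],
  ],
)

```text
clock: 20.8
tool_pos: [0.4676, -0.3332, 0.106]
orientation: [-179.8, 0.6, -4.5]
force: [-0.1, -0.6, -3.9]
opening: 0.0258
```

Call:
jog_arm(
  commands=[
    [0,0,-9,0],
    [-9.9,0.7,-4.2,0],
    [-9.4,0.7,-5.3,0],
    [-8.9,0.7,-6.2,0],
    [-8.1,0.7,-7,0],
    [-7.4,0.6,-7.9,0],
    [-6.5,0.5,-8.6,0],
    [0,0,0,0],
    [0,0,0,0],
    [0,0,0,0],
  ],
)

```text
clock: 21.63
tool_pos: [0.4205, -0.3308, 0.0639]
orientation: [180.0, -0.1, -4.5]
force: [1.0, -0.9, -3.3]
opening: 0.0259
```

Run:
```python
from h import *
from plant import get_obs
o=get_obs();print(o["clock"],o["tool_pos"],o["orientation"],o["force"],o["opening"])
s=grab("scene","11")
Q=mallet_pts(origin_from_tip(o["tool_pos"],-4.5,0),-4.5,0)
crop(s,180,135,60,75,7.5,"pics/s11.png",proj(s,Q))
```

```text
21.6333 [ 0.42053657 -0.33075537  0.0639235 ] [ 1.79978493e+02 -8.92334752e-02 -4.51373669e+00] [ 0.99384752 -0.9027593  -3.31471235] 0.025928656889215168
```

View pics/s11.png

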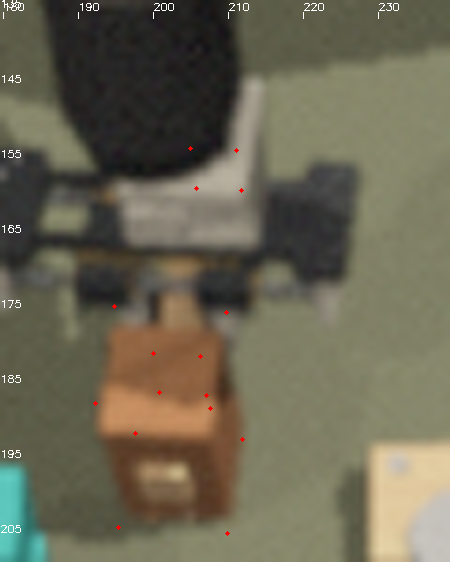

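Front face is again visible (rows 192–203), leaving about 15° of tilt, so I'll keep pressing down.

Call:
jog_arm(
  commands=[
    [-2,0,-3,0],
    [-2,0,-3,0],
    [-2,0,-3,0],
    [-2,0,-3,0],
    [-1,0,-2,0],
    [0,0,0,0],
    [0,0,0,0],
    [0,0,0,0],
    [0,0,0,0],
    [0,0,0,0],
  ],
)

```text
clock: 22.52
tool_pos: [0.4118, -0.3306, 0.0493]
orientation: [180.0, 0.0, -4.5]
force: [-2.9, -0.7, 1.8]
opening: 0.0258
```

Run:
```python
from h import *
from plant import get_obs
o=get_obs();print(o["clock"],o["tool_pos"],o["orientation"],o["force"],o["moment"],o["opening"])
s=grab("scene","12")
Q=mallet_pts(origin_from_tip(o["tool_pos"],-4.5,0),-4.5,0)
crop(s,180,135,60,75,7.5,"pics/s12.png",proj(s,Q))
```

```text
22.5167 [ 0.41183343 -0.33057415  0.04933161] [ 1.79997147e+02  8.44618684e-03 -4.48260635e+00] [-2.94564741 -0.67119276  1.83936526] [0.13452467 1.20942681 0.0094328 ] 0.025769960478504505
```

View pics/s12.png

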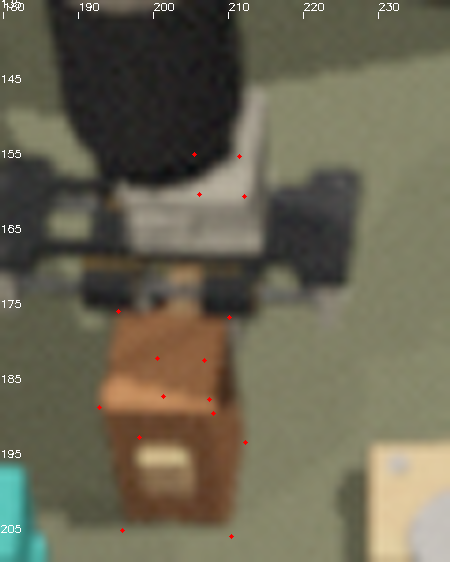

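Nearly level. I'll let go so it stands flat, then look and regrasp.

Call:
jog_arm(
  commands=[
    [0,0,0,0],
    [0,0,0,0],
    [0,0,0,0],
    [0,0,0,0],
    [0,0,0,0],
    [0,0,0,0],
    [0,0,0,0],
    [0,0,0,0],
    [0,0,0,0],
    [0,0,0,0],
  ],
  fingers=50,
)

```text
clock: 23.4
tool_pos: [0.412, -0.3306, 0.0493]
orientation: [180.0, 0.0, -4.5]
force: [-0.7, -0.1, -0.3]
opening: 0.05
```

Run:
```python
from h import *
from plant import get_obs
o=get_obs();print(o["clock"],o["tool_pos"],o["orientation"],o["force"],o["opening"])
s=grab("scene","13")
for gx in(-.0525,-.045):
    print(origin_from_tip(o["tool_pos"],-4.5,0,(gx,0,.05)))
Q=mallet_pts([.4670,-.335,0],-4.5,0)
crop(s,180,135,60,75,7.5,"pics/s13.png",proj(s,Q))
```

```text
23.4 [ 0.41197787 -0.33057575  0.04926129] [ 1.79999508e+02  1.30230803e-03 -4.48592320e+00] [-0.67607123 -0.12339928 -0.28028452] 0.05001190589263404
[ 0.46431603 -0.33469485 -0.00073871]
[ 0.45683915 -0.33410641 -0.00073871]
```

View pics/s13.png

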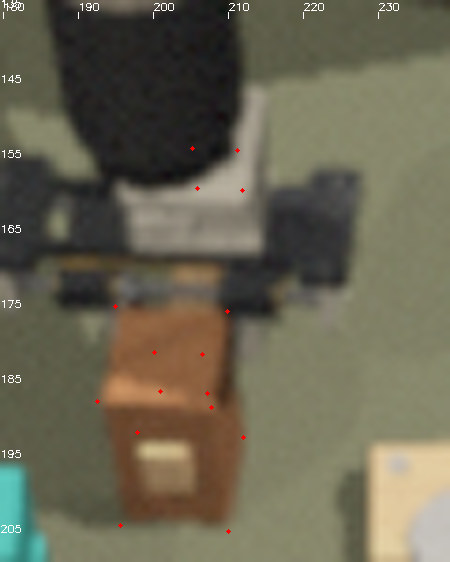

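Mallet stands flat with its origin at about (0.466, -0.335), tip at x_m of -54 mm. Regrasp and lift.

Call:
jog_arm(
  commands=[
    [0,0,1,0],
    [0,0,0,0],
    [0,0,0,0],
    [0,0,0,0],
    [0,0,0,0],
    [0,0,0,0],
    [0,0,0,0],
    [0,0,0,0],
    [0,0,0,0],
    [0,0,0,0],
  ],
  fingers=0,
)

```text
clock: 24.28
tool_pos: [0.412, -0.3306, 0.0503]
orientation: [-180.0, 0.0, -4.5]
force: [-0.1, 0.2, 1.0]
opening: 0.0258
```

Call:
jog_arm(
  commands=[
    [0,0,10,0],
    [0,0,25,0],
    [0,0,35,0],
    [0,0,40,0],
    [0,0,40,0],
    [0,0,30,0],
    [0,0,15,0],
    [0,0,0,0],
    [0,0,0,0],
    [0,0,0,0],
  ],
)

```text
clock: 25.12
tool_pos: [0.4109, -0.3299, 0.2438]
orientation: [-179.9, 0.1, -4.5]
force: [-0.2, 0.9, -3.5]
opening: 0.0254
```

Run:
```python
from h import *
from plant import get_obs
o=get_obs();print(o["clock"],o["tool_pos"],o["orientation"],o["force"],o["opening"])
s=grab("scene","14")
Q=mallet_pts(origin_from_tip(o["tool_pos"],-4.5,0,(-.0545,0,.0495)),-4.5,0)
crop(s,180,95,60,75,7.5,"pics/s14.png",proj(s,Q))
t=load("top0")
```

```text
25.1167 [ 0.41090799 -0.3299021   0.24379824] [-1.79916450e+02  1.30122810e-01 -4.51189379e+00] [-0.1701759   0.91420431 -3.50287384] 0.025439900158892192
```

View pics/s14.png

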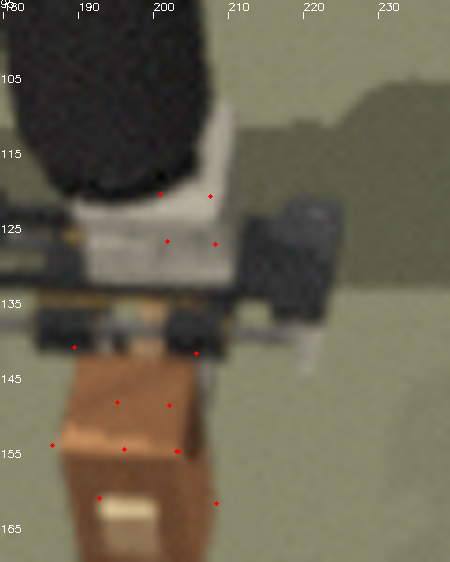

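Call:
jog_arm(
  commands=[
    [7,17,0,0],
    [14.2,34.2,0,0],
    [14.2,34.2,0,0],
    [14.2,34.2,0,0],
    [14.2,34.2,0,0],
    [14.2,34.2,0,0],
    [14.2,34.2,0,0],
    [14.2,34.2,0,0],
    [14.2,34.2,0,0],
    [14.2,34.2,0,0],
  ],
)

```text
clock: 26.0
tool_pos: [0.5463, -0.0041, 0.2435]
orientation: [179.9, 0.2, -4.5]
force: [0.3, -0.1, -2.8]
opening: 0.0255
```

Call:
jog_arm(
  commands=[
    [14.2,34.2,0,0],
    [14.2,34.2,0,0],
    [7,17,0,0],
    [0,0,-20,0],
    [0,0,-20,0],
    [0,0,-10,0],
    [0,0,0,0],
    [0,0,0,0],
    [0,0,0,0],
    [0,0,0,0],
  ],
)

```text
clock: 26.83
tool_pos: [0.5829, 0.0795, 0.1965]
orientation: [-180.0, -0.1, -4.5]
force: [0.4, -0.2, -3.6]
opening: 0.0261
```

Run:
```python
from h import *
from plant import get_obs
o=get_obs();print(o["clock"],o["tool_pos"],o["orientation"],o["force"],o["opening"])
s=grab("scene","15");t=grab("top","15")
O=origin_from_tip(o["tool_pos"],-4.5,0,(-.0545,0,.0503));print(O)
Q=mallet_pts(O,-4.5,0)
crop(s,265,120,75,120,4.9,"pics/s15.png",proj(s,Q));crop(t,170,100,70,100,5.5,"pics/t15.png",proj(t,Q))
x=cv2.imread("pics/s15.png");y=cv2.imread("pics/t15.png");n=min(x.shape[0],y.shape[0]);cv2.imwrite("pics/c15.png",np.hstack([x[:n],y[:n]]))
```

```text
26.8333 [0.58288668 0.07948078 0.19651896] [-1.79962221e+02 -1.04330366e-01 -4.50438554e+00] [ 0.38733129 -0.150753   -3.57815448] 0.02610143169028649
[0.63721867 0.07520476 0.14621896]
```

View pics/c15.png

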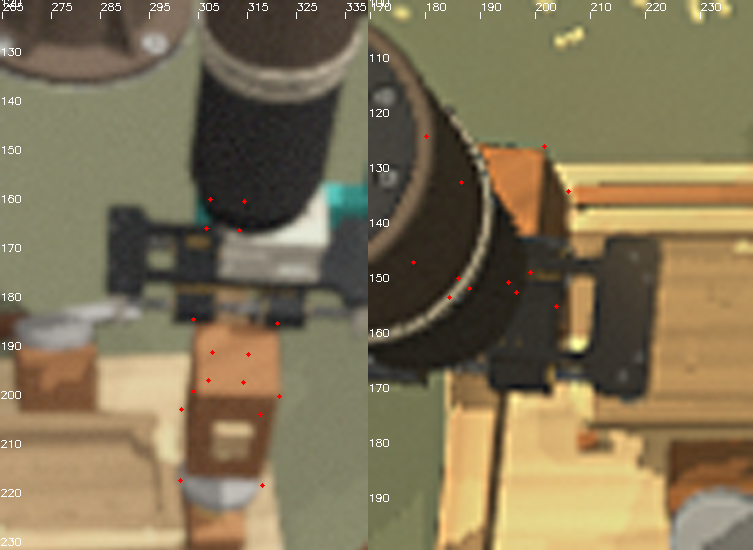

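Aligned over the left disc (head at scene 301–317, disc at 300–317). Strike.

Call:
jog_arm(
  commands=[
    [0,0,-12,0],
    [0,0,-28,0],
    [0,0,-11,0],
    [0,0,0,0],
    [0,0,20,0],
    [0,0,15,0],
    [0,0,0,0],
    [0,0,-25,0],
    [0,0,-16,0],
    [0,0,0,0],
  ],
)

```text
clock: 27.77
tool_pos: [0.5806, 0.0792, 0.1357]
orientation: [179.9, 0.2, -4.5]
force: [-0.5, -0.2, -3.8]
opening: 0.0256
```

Run:
```python
from h import *
from plant import get_obs
o=get_obs();print(o["clock"],o["tool_pos"],o["orientation"],o["force"],o["opening"])
s=grab("scene","16")
O=origin_from_tip(o["tool_pos"],-4.5,0,(-.0545,0,.0503));print(O)
crop(s,280,165,60,70,8,"pics/s16.png")
```

```text
27.7667 [0.58059548 0.0791807  0.13570748] [179.93180953   0.20887307  -4.52593839] [-0.50366206 -0.17153369 -3.7938095 ] 0.025594804204271973
[0.63492747 0.07490468 0.08540748]
```

View pics/s16.png

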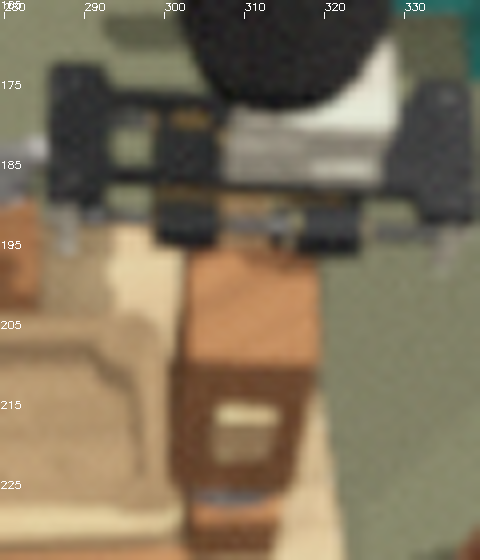

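Call:
jog_arm(
  commands=[
    [0,0,20,0],
    [0,0,0,0],
    [0,0,-20,0],
    [0,0,-5,0],
    [0,0,0,0],
    [0,0,0,0],
    [0,0,0,0],
    [0,0,0,0],
    [0,0,0,0],
    [0,0,0,0],
  ],
)

```text
clock: 28.65
tool_pos: [0.5821, 0.0796, 0.1335]
orientation: [180.0, 0.0, -4.5]
force: [-2.4, 0.6, 1.7]
opening: 0.0258
```

Call:
jog_arm(
  commands=[
    [0,0,20,0],
    [0,0,0,0],
    [0,0,-22,0],
    [0,0,-5,0],
    [0,0,0,0],
    [0,0,0,0],
    [0,0,0,0],
    [0,0,0,0],
    [0,0,0,0],
    [0,0,0,0],
  ],
)

```text
clock: 29.48
tool_pos: [0.5829, 0.0807, 0.1274]
orientation: [-179.9, -0.1, -4.4]
force: [-5.7, 4.4, 9.4]
opening: 0.0258
```

Run:
```python
from h import *
from plant import get_obs
o=get_obs();print(o["clock"],o["tool_pos"],o["orientation"],o["force"],o["moment"],o["opening"])
s=grab("scene","17")
O=origin_from_tip(o["tool_pos"],-4.5,0,(-.0545,0,.0503));print(O)
crop(s,280,165,60,70,8,"pics/s17.png",proj(s,mallet_pts(O,-4.5,0)))
```

```text
29.4833 [0.58293382 0.08070315 0.12741299] [-1.79895223e+02 -1.33199825e-01 -4.44521715e+00] [-5.72052148  4.44376734  9.44811676] [1.9125923  1.85285842 0.10743375] 0.025765871231716277
[0.63726581 0.07642713 0.07711299]
```

View pics/s17.png

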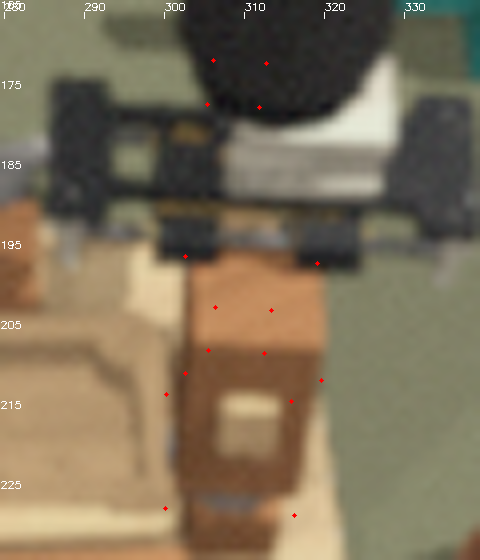

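The head has twisted up a few degrees against what looks like a hard stop. I'll lift off and inspect.

Call:
jog_arm(
  commands=[
    [0,0,20,0],
    [0,0,35,0],
    [0,0,40,0],
    [-25,0,20,0],
    [-35,0,0,0],
    [-35,0,0,0],
    [0,0,0,0],
    [0,0,0,0],
    [0,0,0,0],
    [0,0,0,0],
  ],
)

```text
clock: 30.37
tool_pos: [0.4877, 0.0797, 0.2408]
orientation: [180.0, 0.0, -4.5]
force: [-0.3, -0.5, -4.2]
opening: 0.0259
```

Run:
```python
from h import *
from plant import get_obs
o=get_obs();print(o["clock"],o["tool_pos"],o["orientation"],o["force"],o["opening"])
s=grab("scene","18");s0=load("scene0")
crop(s,290,200,45,45,8,"pics/a.png");crop(s0,290,200,45,45,8,"pics/b.png")
x=cv2.imread("pics/a.png");y=cv2.imread("pics/b.png");cv2.imwrite("pics/c18.png",np.hstack([x,y]))
O=origin_from_tip(o["tool_pos"],-4.5,0,(-.0545,0,.0503))
crop(s,270,120,65,85,7,"pics/s18.png",proj(s,mallet_pts(O,-4.5,0)))
z=np.linspace(0,6.28,37);C=np.c_[.032*np.cos(z),.032*np.sin(z),0*z]
for zz in(.112,.108,.088,.084): p=proj(s,C+[.635,.0765,zz]);print(zz,p.min(0).round(1),p.max(0).round(1))
```

```text
30.3667 [0.4876808  0.07973001 0.24084529] [ 1.79988314e+02  1.06296376e-02 -4.49424588e+00] [-0.30715036 -0.47183011 -4.2059982 ] 0.025889038552144264
0.112 [300.5 208.4] [317.6 222.6]
0.108 [300.4 209.1] [317.5 223.2]
0.088 [299.9 212.1] [316.9 226.2]
0.084 [299.9 212.7] [316.8 226.8]
```

View pics/c18.png

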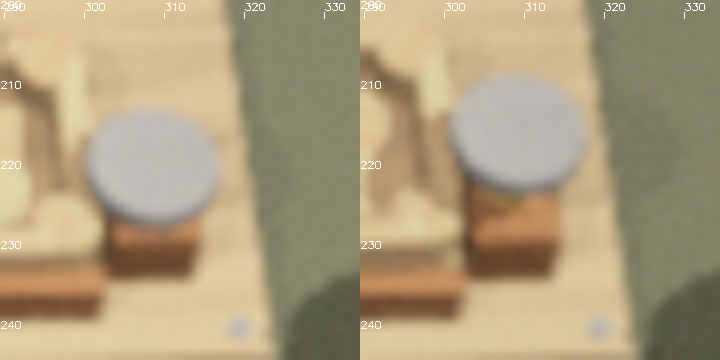

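View pics/s18.png

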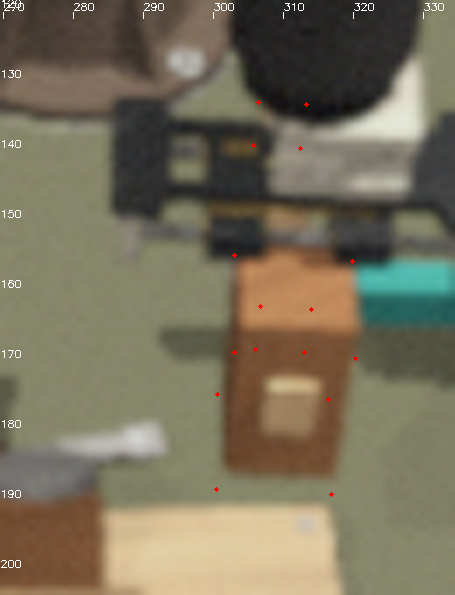

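Left pin: the disc moved about 4.2 px and sits on its block, and it stopped at over 13 N, above the catch force, so it is home. The mallet is head-up about 8°, so I'll stand it on the bench, release and regrasp level.

Call:
jog_arm(
  commands=[
    [-3,-18,0,0],
    [-7,-37,0,0],
    [-7,-37,0,0],
    [-7,-37,0,0],
    [-7,-37,0,0],
    [-7,-37,0,0],
    [-7,-37,0,0],
    [-7,-37,0,0],
    [-7,-37,0,0],
    [-7,-37,0,0],
  ],
)

```text
clock: 31.25
tool_pos: [0.4209, -0.2736, 0.2408]
orientation: [-180.0, 0.0, -4.5]
force: [1.7, 0.7, -3.5]
opening: 0.0255
```

Call:
jog_arm(
  commands=[
    [-7,-37,0,0],
    [-3,-22,-20,0],
    [0,0,-40,0],
    [0,0,-40,0],
    [0,0,-40,0],
    [0,0,-25,0],
    [0,0,-14,0],
    [0,0,-6,0],
    [0,0,0,0],
    [0,0,0,0],
  ],
)

```text
clock: 32.08
tool_pos: [0.4119, -0.3309, 0.0564]
orientation: [180.0, 0.0, -4.5]
force: [0.0, -0.4, -3.4]
opening: 0.0254
```

Still hanging free, so I'll lower slowly to contact, then release.

Call:
jog_arm(
  commands=[
    [0,0,-1.5,0],
    [0,0,-1.5,0],
    [0,0,-1.5,0],
    [0,0,-1,0],
    [0,0,0,0],
    [0,0,0,0],
    [0,0,0,0],
    [0,0,0,0],
    [0,0,0,0],
    [0,0,0,0],
  ],
)

```text
clock: 32.92
tool_pos: [0.4112, -0.3304, 0.0508]
orientation: [180.0, -0.0, -4.5]
force: [-0.0, -0.2, -3.4]
opening: 0.0255
```

Call:
jog_arm(
  commands=[
    [0,0,0,0],
    [0,0,0,0],
    [0,0,0,0],
    [0,0,0,0],
    [0,0,0,0],
    [0,0,0,0],
    [0,0,0,0],
    [0,0,0,0],
    [0,0,0,0],
    [0,0,0,0],
  ],
  fingers=45,
)

```text
clock: 33.75
tool_pos: [0.4112, -0.3304, 0.0508]
orientation: [180.0, -0.0, -4.5]
force: [0.5, -0.1, 1.1]
opening: 0.0451
```

Run:
```python
from h import *
from plant import get_obs
o=get_obs();print(o["clock"],o["tool_pos"],o["orientation"],o["force"],o["opening"])
s=grab("scene","19")
crop(s,180,135,60,75,7.5,"pics/s19.png",proj(s,mallet_pts([.467,-.335,0],-4.5,0)))
```

```text
33.75 [ 0.41120216 -0.33040129  0.05077319] [ 1.79998125e+02 -1.41525763e-04 -4.48720551e+00] [ 0.46956733 -0.08138882  1.10793927] 0.04506094143156269
```

View pics/s19.png

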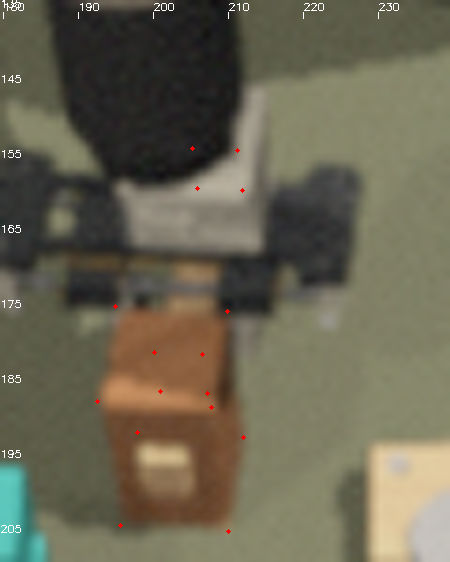

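Standing flat at the same spot. Regrasp, lift, and move over the right pin.

Call:
jog_arm(
  commands=[
    [0,0,0,0],
    [0,0,0,0],
    [0,0,0,0],
    [0,0,0,0],
    [0,0,0,0],
    [0,0,0,0],
    [0,0,10,0],
    [0,0,25,0],
    [0,0,40,0],
    [0,0,40,0],
  ],
  fingers=0,
)

```text
clock: 34.63
tool_pos: [0.4096, -0.3297, 0.1663]
orientation: [-179.9, 0.2, -4.5]
force: [1.6, -1.3, -2.7]
opening: 0.0259
```

Call:
jog_arm(
  commands=[
    [0,0,25,0],
    [10,13,6,0],
    [23,31,0,0],
    [23,31,0,0],
    [23,31,0,0],
    [23,31,0,0],
    [16,19,0,0],
    [4,4,0,0],
    [0,0,0,0],
    [0,0,0,0],
  ],
)

```text
clock: 35.47
tool_pos: [0.5325, -0.1701, 0.1965]
orientation: [-180.0, 0.1, -4.4]
force: [-0.9, 0.1, -4.1]
opening: 0.0256
```

Run:
```python
from h import *
from plant import get_obs
o=get_obs();print(o["clock"],o["tool_pos"],o["orientation"],o["force"],o["opening"])
s=grab("scene","20")
O=origin_from_tip(o["tool_pos"],-4.5,0,(-.0545,0,.0508));print(O)
crop(s,215,135,60,85,7,"pics/s20.png",proj(s,mallet_pts(O,-4.5,0)))
```

```text
35.4667 [ 0.53247414 -0.17010544  0.19654372] [-1.79993839e+02  8.91138882e-02 -4.44198734e+00] [-0.85792777  0.08690433 -4.11128644] 0.02561052996372161
[ 0.58680613 -0.17438146  0.14574372]
```

View pics/s20.png

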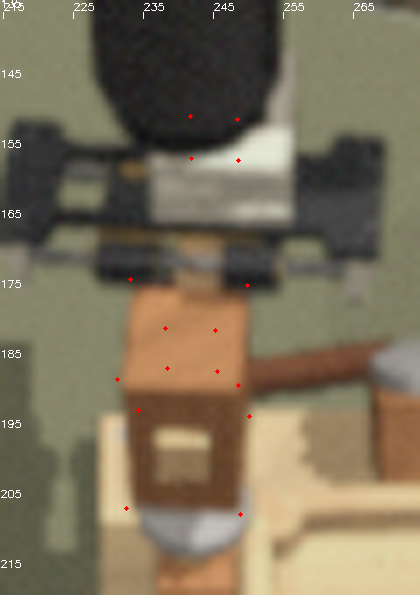

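Call:
jog_arm(
  commands=[
    [0,0,-12,0],
    [0,0,-28,0],
    [0,0,-11,0],
    [0,0,0,0],
    [0,0,20,0],
    [0,0,15,0],
    [0,0,0,0],
    [0,0,-25,0],
    [0,0,-20,0],
    [0,0,0,0],
  ],
)

```text
clock: 36.35
tool_pos: [0.5315, -0.1707, 0.1337]
orientation: [180.0, 0.2, -4.5]
force: [-0.7, 0.0, -2.9]
opening: 0.0259
```

Call:
jog_arm(
  commands=[
    [0,0,20,0],
    [0,0,0,0],
    [0,0,-20,0],
    [0,0,-5,0],
    [0,0,0,0],
    [0,0,0,0],
    [0,0,0,0],
    [0,0,0,0],
    [0,0,0,0],
    [0,0,0,0],
  ],
)

```text
clock: 37.18
tool_pos: [0.5325, -0.1705, 0.131]
orientation: [180.0, 0.1, -4.5]
force: [-4.4, 1.6, 5.0]
opening: 0.0257
```

Call:
jog_arm(
  commands=[
    [0,0,20,0],
    [0,0,0,0],
    [0,0,-20,0],
    [0,0,-5,0],
    [0,0,0,0],
    [0,0,0,0],
    [0,0,0,0],
    [0,0,0,0],
    [0,0,0,0],
    [0,0,0,0],
  ],
)

```text
clock: 38.02
tool_pos: [0.533, -0.1703, 0.1262]
orientation: [180.0, 0.0, -4.5]
force: [-6.3, 2.3, 9.7]
opening: 0.0258
```

Call:
jog_arm(
  commands=[
    [0,0,20,0],
    [0,0,35,0],
    [0,0,40,0],
    [-25,-20,20,0],
    [-25,-30,0,0],
    [-25,-30,0,0],
    [-20,-30,0,0],
    [-15,-30,0,0],
    [-10,-18,0,0],
    [0,0,0,0],
  ],
)

```text
clock: 38.85
tool_pos: [0.4111, -0.3308, 0.2397]
orientation: [-180.0, 0.1, -4.7]
force: [0.5, 0.2, -4.0]
opening: 0.0261
```

Run:
```python
from h import *
from plant import get_obs
o=get_obs();print(o["clock"],o["tool_pos"],o["orientation"],o["force"],o["opening"])
s=grab("scene","21");t=grab("top","21");s0=load("scene0");t0=load("top0")
crop(s,220,170,115,95,6.5,"pics/s21.png");crop(t,178,118,122,96,6.5,"pics/t21.png")
def disc(im,c):
    hsv=cv2.cvtColor(im,cv2.COLOR_RGB2HSV); m=((hsv[...,1]<40)&(hsv[...,2]>110)).astype(np.uint8)
    n,l,st,ce=cv2.connectedComponentsWithStats(m); i=l[int(c[1]),int(c[0])]; return ce[i].round(2),st[i][4]
for n,c,P in [("left",(308,219),(.635,.0765)),("right",(242,208),(.584,-.1745))]:
    a=disc(s0["image"],c);b=disc(s["image"],c);print(n,a,b,"shift for 28mm",proj(s,[*P,.084])-proj(s,[*P,.112]))
    
for n,c in [("left",(196,147)),("right",(276,164)),("front",(234,200))]: print(n,disc(t0["image"],c),disc(t["image"],c))
```

```text
38.85 [ 0.41107827 -0.33079342  0.23970798] [-1.79988736e+02  7.88495034e-02 -4.67599750e+00] [ 0.49496076  0.18485395 -3.95898246] 0.02609394700846545
left (array([309.33, 216.34]), np.int32(185)) (array([308.52, 220.45]), np.int32(184)) shift for 28mm [[-0.71384872  4.21185829]]
right (array([242.28, 206.65]), np.int32(181)) (array([242.38, 210.33]), np.int32(179)) shift for 28mm [[0.18445139 4.28553781]]
left (array([196.83, 147.16]), np.int32(297)) (array([197.95, 148.79]), np.int32(285))
right (array([276.42, 164.27]), np.int32(289)) (array([256.34, 191.26]), np.int32(195126))
front (array([234.  , 202.16]), np.int32(277)) (array([231.72, 197.75]), np.int32(186))
```

View pics/s21.png

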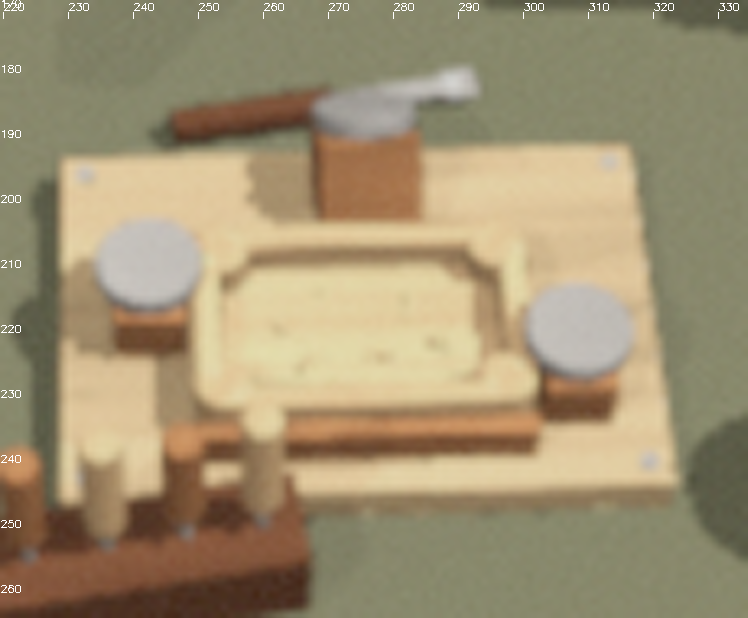

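View pics/t21.png

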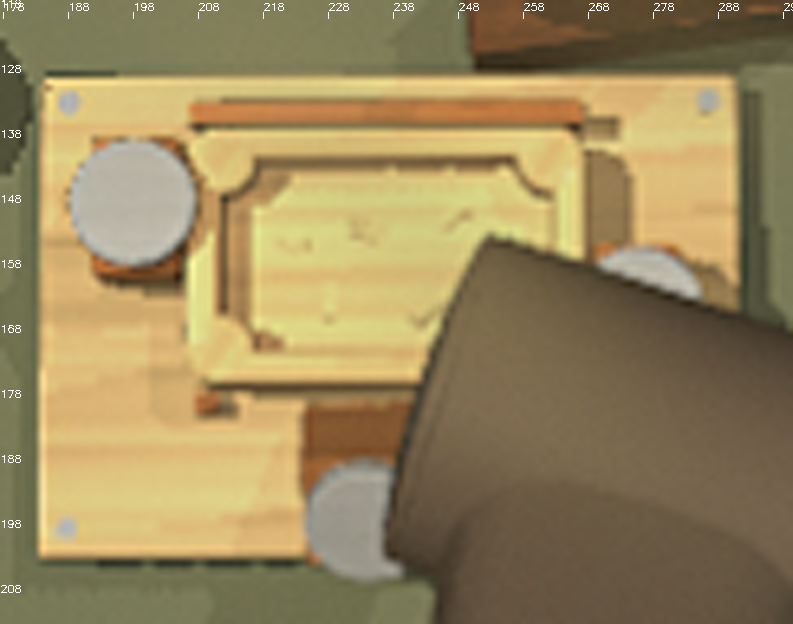

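Run:
```python
from h import *
t=load("top0");s=load("scene0");s1=load("scene21")
for n,ct,o0,o1,ex in [("left",(196.83,147.16),(309.33,216.34),(308.52,220.45),.028),("right",(276.42,164.27),(242.28,206.65),(242.38,210.33),.028)]:
  for z0 in(.112,.110,.108,.106):
    P=at_z(t,ct,z0); H=P.copy();H[2]=.084
    print(n,z0,"res0",(proj(s,P)[0]-o0).round(2),"res_home",(proj(s1,H)[0]-o1).round(2))
# board corner bias check scene
for c in [(184.0,129.5),(291.,129.5)]: pass
```

```text
left 0.112 res0 [-0.86 -1.2 ] res_home [-0.76 -1.09]
left 0.11 res0 [-0.83 -0.82] res_home [-0.68 -1.02]
left 0.108 res0 [-0.8  -0.44] res_home [-0.6  -0.94]
left 0.106 res0 [-0.77 -0.06] res_home [-0.51 -0.87]
right 0.112 res0 [-0.79 -1.92] res_home [-0.7  -1.31]
right 0.11 res0 [-0.81 -1.55] res_home [-0.73 -1.25]
right 0.108 res0 [-0.83 -1.18] res_home [-0.77 -1.2 ]
right 0.106 res0 [-0.85 -0.82] res_home [-0.8  -1.14]
```

All three pins are consistent with home: same projection bias of about -1.1 px for both uprights at 84 mm. Now I stand the mallet back at its original place.

Call:
jog_arm(
  commands=[
    [7,0,-15,0],
    [7,0,-30,0],
    [0,0,-40,0],
    [0,0,-40,0],
    [0,0,-30,0],
    [0,0,-15,0],
    [0,0,-8,0],
    [0,0,-4,0],
    [0,0,-2,0],
    [0,0,0,0],
  ],
)

```text
clock: 39.78
tool_pos: [0.4281, -0.3284, 0.0574]
orientation: [180.0, -0.1, -4.5]
force: [0.6, -0.9, -3.6]
opening: 0.026
```

Run:
```python
from h import *
s=grab("scene","22")
crop(s,180,135,60,75,7.5,"pics/s22.png")
```

```text
(no output)
```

View pics/s22.png

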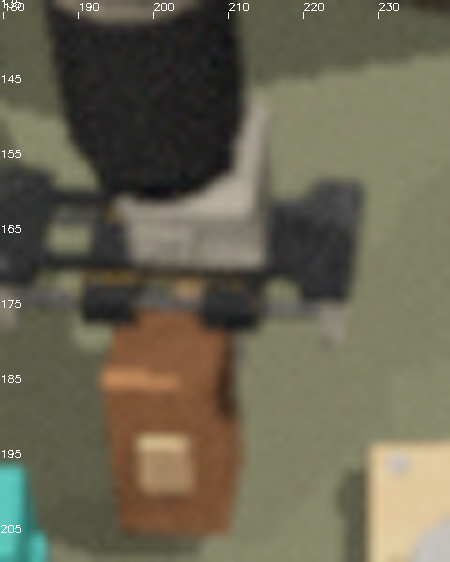

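Call:
jog_arm(
  commands=[
    [0,0,-1,0],
    [0,0,-1,0],
    [0,0,-1,0],
    [0,0,-1,0],
    [0,0,-1,0],
    [0,0,-1,0],
    [0,0,0,0],
    [0,0,0,0],
    [0,0,0,0],
    [0,0,0,0],
  ],
)

```text
clock: 40.67
tool_pos: [0.4272, -0.3284, 0.0508]
orientation: [180.0, 0.0, -4.5]
force: [-0.2, 0.0, -4.5]
opening: 0.0261
```

Call:
jog_arm(
  commands=[
    [0,0,-1,0],
    [0,0,-1,0],
    [0,0,-1,0],
    [0,0,-1,0],
    [0,0,0,0],
    [0,0,0,0],
    [0,0,0,0],
    [0,0,0,0],
    [0,0,0,0],
    [0,0,0,0],
  ],
)

```text
clock: 41.5
tool_pos: [0.4272, -0.3284, 0.0468]
orientation: [180.0, -0.0, -4.5]
force: [0.4, 0.2, -3.0]
opening: 0.0257
```

Call:
jog_arm(
  commands=[
    [0,0,0,0],
    [0,0,0,0],
    [0,0,0,0],
    [0,0,0,0],
    [0,0,0,0],
    [0,0,0,0],
    [0,0,0,0],
    [0,0,0,0],
    [0,0,0,0],
    [0,0,0,0],
  ],
  fingers=80,
)

```text
clock: 42.33
tool_pos: [0.4272, -0.3284, 0.0468]
orientation: [180.0, 0.0, -4.5]
force: [0.6, 0.0, -0.5]
opening: 0.079
```

Call:
jog_arm(
  commands=[
    [0,0,5,0],
    [0,0,10,0],
    [0,0,20,0],
    [0,0,35,0],
    [0,0,40,0],
    [0,0,40,0],
    [0,0,40,0],
    [-20,0,10,0],
    [0,0,0,0],
    [0,0,0,0],
  ],
)

```text
clock: 43.17
tool_pos: [0.4071, -0.3285, 0.2492]
orientation: [180.0, -0.2, -4.5]
force: [0.2, -0.1, -0.9]
opening: 0.08
```

Call:
jog_arm(
  commands=[
    [0,20,0,0],
    [0,35,0,0],
    [0,35,0,0],
    [0,35,0,0],
    [0,35,0,0],
    [0,35,0,0],
    [0,35,0,0],
    [0,20,0,0],
    [0,0,0,0],
    [0,0,0,0],
  ],
)

```text
clock: 44.0
tool_pos: [0.4072, -0.0773, 0.2466]
orientation: [180.0, 0.0, -4.3]
force: [0.0, -0.1, 0.4]
opening: 0.08
```

Run:
```python
from h import *
from plant import get_obs
o=get_obs();print(o["clock"],o["tool_pos"],o["force"])
for n in("scene","top"):
    s=grab(n,"23"); cv2.imwrite(f"pics/{n}23.png",cv2.resize(s["image"][:,:,::-1],(800,600),interpolation=cv2.INTER_CUBIC))
s=load("scene23");crop(s,185,150,40,65,8,"pics/cs23.png",proj(s,mallet_pts([.4805,-.335,0],-4.5,0)))
```

```text
44.0 [ 0.40715828 -0.07734805  0.2466036 ] [ 0.01505228 -0.1486421   0.35661153]
```

View pics/scene23.png

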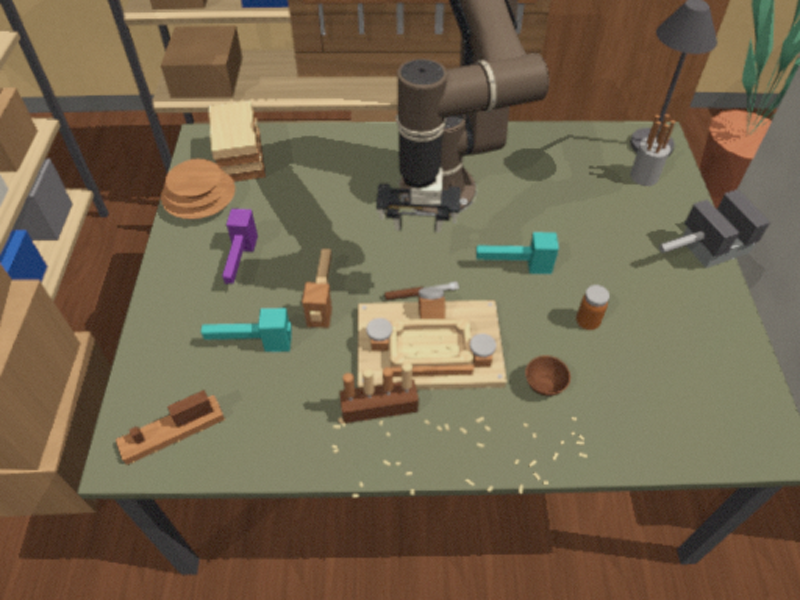

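View pics/top23.png

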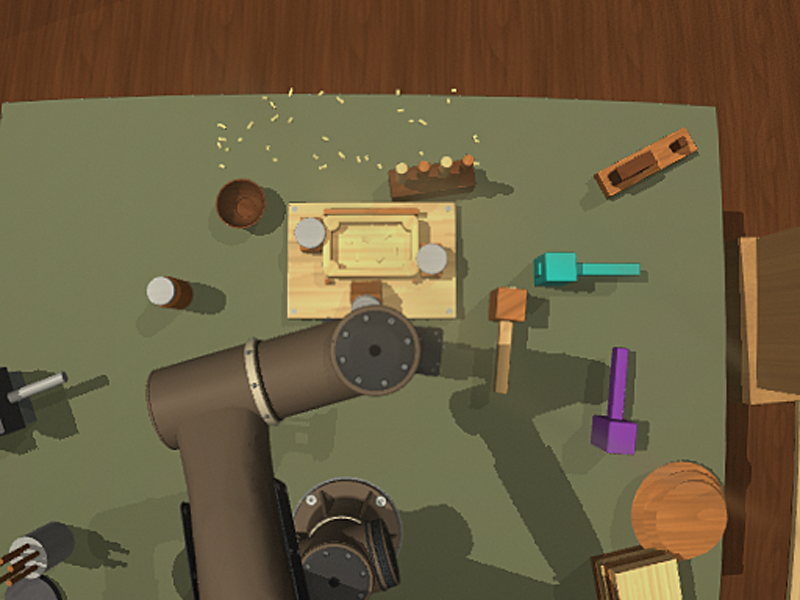

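View pics/cs23.png

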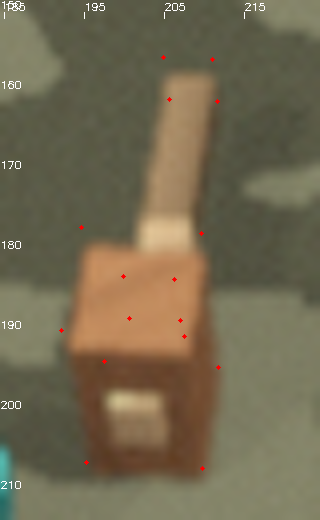

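The mallet stands on its original face, about 1 cm from where it started. Jar, bowl, gouge and rack are at their original pixels, the pins are down and the robot is clear. Handing in.

```bash
python3 -c "
from plant import close_job
print(close_job())"
```

```text
the job is handed in; nothing more can be done
None
```

The job is done and handed in at 44 s of the 67 s allowed; no verdict was reported.

**What I did**
- **Blank:** I pressed its far rim until it stopped hard at 69.9 mm under 47 N. That 47 N was on the fingertips, not the gripper's body.
- **Front pin:** the tool cannot tilt, so I let the mallet droop in the fingers against the bench to about 36°. I then drove the pin along its own axis.
- **Left pin, then right pin:** I released the mallet flat on the bench and regrasped it level before each of these pins.
- **Mallet:** I stood it back on the same striking face, about 1 cm from its first place, and let go.

**What the last checks showed**
- **Pins:** each one stopped against more force than its catch (about 13 to 21 N against 6 to 7 N). In the pictures all three heads sit on their blocks, and the movements seen match full travel to about 1 to 2 mm.
- **Other objects:** the jar, bowl, gouge and rack show no visible change in the pictures, and the robot was clear of everything.

**What was not ideal**
- **Grip:** it was fixed at half the most (30 N), below the advised 40 to 60 N. The head twisted up about 8 to 12° during the last hits on each upright pin, so the final hit on each was not perfectly square.
- **Blows:** the finishing hits were slower than the first ones and ended in a short push to find the stop.

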